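# Pack finished phones in the sprung carrier and pin the bar

### The arm

A 6-joint arm with a two-finger parallel gripper is mounted at the origin on the work surface. World frame = base frame: x ahead of the robot, y to its left, z up, the work surface at z = 0. Lengths are in m, angles in rad, forces in N, time in s.
With the tool pointing down it reaches from about 0.25 to 0.775 m from the base axis. Payload 4 kg.
Tool frame: the origin (TCP) lies midway between the tips of the shut fingers; the grasp point (between the pads) lies 19 mm behind it; z points along the fingers, x is the direction in which the jaws open and shut, and the axes are right-handed (so a half turn about z gives the same grasp; the last joint's range is limited). The gripper opens to 94 mm and grips with 3 to 60 N. Pads are 16 mm wide; open, the fingers measure 119 mm over their backs; the gripper's body (75 mm by 177 mm) begins 78 mm behind the grasp point.
Start: joints at [1.03, 0.087, 1.371, -0, 1.684, -0.103], TCP at [0.233, 0.498, 0.206] pointing down, gripper open.
Joint ranges: [-3.1, 3.1], [-0.76, 2.03], [0.27, 2.55], [-1.08, 4.22], [0.17, 2.65], [-2.57, 2.57]. Speed limits (rad/s): [2.79, 2.79, 3.14, 3.14, 3.14, 3.14].

### API

Orientations are given as [roll, pitch, yaw] about the fixed x, y, z axes, in that order (R = Rz(yaw) Ry(pitch) Rx(roll)).
In Python, from bench import robot, eyes, close_job gives the robot as it stands.
- The arm moves only by the shell command python3 -m jog 'ROWS'. ROWS is JSON, a list of rows, each a list of 3 entries, a list of its own where there are three numbers: the turn, a rotation vector about the tool's x, y, z in degrees, then the shift along the tool's x, y, z in mm, then the closure, from -1 (fully open) to 1 (shut). In form: [[[wx, wy, wz], [x, y, z], claw], ...]. A call has 1 to 5 rows; each row is the pose to reach, as a shift and turn from the pose commanded when the call began, along the tool's axes at that moment; what a row does not reach only later rows make up. A row lasts 1/10 s, in which the tool goes at most 50 mm and 8.59 degrees, less where a joint would pass 70% of its speed; a pose out of reach is approached as far as the arm can. A call with a gripper value outside its range is refused whole. The fingers move at their own pace and stop on an object; the grip force is fixed at half the most. Time passes only in rows, so rows that repeat a pose let the fingers close. It gives the time, the measured TCP pose, the force and the opening at its end, in the units of the state.
- robot.get_obs(): the state, without advancing time (a new reading comes with each control period).
- eyes.snapshot(name): name is "scene" or "top"; returns (picture, depth): 400x640x3 uint8, red, green, blue; 400x640 float32, m along the optical axis (not along the pixel's ray), 0 where there is no reading.
- eyes.camera_params(name): a dict with "mtx" (3x3 intrinsics, pixels), "world_to_cam" (4x4, takes a point from world to camera coordinates). Camera axes: x right, y up, looking along -z (the intrinsics and any distortion apply to the point x, -y, -z); pixel columns grow to the right and rows downward; lengths in m; the calibration is good to about 2 mm. A picture is of the moment at which its call begins. camera_params takes no time and is no camera call.
- close_job(): hands the job in, once; it reports no verdict.
The state is a dict: "time": time; "joint_positions": joint angles; "qvel": joint speeds; "joint_torque": joint torques, N m; "tool_pos": TCP position; "ee_rot": TCP orientation; "wrist_force": force on the tool from outside, world axes, zero at the start; "wrist_torque": the same for the moment, N m; "width": finger opening in m.
Only numpy, scipy, OpenCV 4.12 (cv2) and the standard library are available. Lean on these libraries where they do the work, as an engineer would, in place of code of your own. Each camera call takes 0.05 s, during which the arm holds its last target. There are 200 camera calls.

### The job

Stack all the finished, closed phones flat on the sprung platform of the carrier, between its corner angles. Then swing the bar across them until the hole in its end lines up with the hole in the lock column, take the lock pin out of its holder and push it down through both, fully home so that its head rests on the bar. Slide the steel collar over the top of the pivot post, down onto the bar, and leave everything else on the bench where it is.

Things in the scene. Friction and masses are not known exactly. Their poses are not given: they have to be found in the camera images.
- carrier: carrier fixed to the table: grey base 190 (x) x 250 (y) x 12 mm, origin under its centre. In its middle the sprung platform between four aluminium corner angles (88 mm high) leaving a bay 148 (x) by 74 mm (y), the sides open within 45 mm (x) and 20 mm (y) of the middle. Pivot post with swing bar at y = -95 mm, square lock column with a hole in its top at y = +95 mm
- platform (a joint): how far the sprung platform has sunk (m), 0 empty and up to 0.058; its spring (163 N/m) lets it sink about 12 mm for each phone, so the top of the stack stays about 76 mm above the table
- platform_top (a point): centre of the platform's top face (plate 120 x 60 mm); 76 mm above the table when empty, moves down with the platform; x along the bay's length (carrier x)
- bar (a joint): angle of the swing bar (rad) about the vertical pivot post: 0 when it crosses the bay and its end hole is exactly over the lock hole; positive turned counter-clockwise seen from above, towards the robot; range -0.3 to 1.9. No stop and no catch at 0; friction holds it where it is left (about 1 N at the knob moves it)
- bar_knob (a point): centre of the top of the black upright knob (18 mm diameter, 38 mm tall) on the bar, 100 mm from the pivot axis. The bar is aluminium, 24 mm wide, 10 mm thick, underside 92 mm and top 102 mm above the table; the knob's top is 140 mm above the table
- bar_hole (a point): centre of the top of the 16 mm hole through the bar's end, 190 mm from the pivot axis, 102 mm above the table
- lock_hole (a point): centre of the mouth of the 16 mm hole in the lock column, 90 mm above the table, 60 mm deep, vertical; carrier axes
- post_top (a point): centre of the top of the pivot post: upright round shaft 20 mm in diameter, tapered to 12 mm over its last 6 mm, its top 144 mm above the table, standing 42 mm out of the bar
- holder: grey plastic block 56 x 56 x 60 mm fixed to the table with a vertical 16 mm hole in its top, in which the pin is parked; origin at the centre of its underside
- pin: steel lock pin, standing upright in the holder: shank 12 mm in diameter and 55 mm long with a tapered tip, and on top a round dark head 26 mm in diameter and 40 mm tall whose underside is a flat shoulder; 0.12 kg; origin at the tip of the shank, z along the pin towards the head
- collar: steel collar lying flat: ring 48 mm outside, 26 mm bore, 25 mm high, 0.12 kg; origin at the centre of its underside, z along its axis
- screwdriver: bystander: screwdriver 150 mm long
- jar: bystander: glass jar with black cap, 52 mm in diameter, 60 mm high
- tweezers: bystander: steel tweezers 120 mm long
- suction_cup: bystander: black rubber suction cup 54 mm in diameter, 42 mm high
- parts_tin: bystander: flat steel tin 60 x 50 x 25 mm
- phone1: finished phone lying flat: aluminium block 130 mm long (its x), 62 mm wide (its y), 12 mm thick, dark glass on top with a square camera patch near one end, 0.2 kg; origin at the centre of its underside. 2 to 4 of the four are present; all are alike
- phone2: finished phone lying flat: aluminium block 130 mm long (its x), 62 mm wide (its y), 12 mm thick, dark glass on top with a square camera patch near one end, 0.2 kg; origin at the centre of its underside. 2 to 4 of the four are present; all are alike
- phone3: finished phone lying flat: aluminium block 130 mm long (its x), 62 mm wide (its y), 12 mm thick, dark glass on top with a square camera patch near one end, 0.2 kg; origin at the centre of its underside. 2 to 4 of the four are present; all are alike
- phone4: finished phone lying flat: aluminium block 130 mm long (its x), 62 mm wide (its y), 12 mm thick, dark glass on top with a square camera patch near one end, 0.2 kg; origin at the centre of its underside. 2 to 4 of the four are present; all are alike
Not all that is in view belongs to the job. What is shaped like the phone3 but red or yellow is not meant.

How it is judged:
By the outcome, as a careful person would: the job done as asked, in the order asked, and still so for the second after the job is handed in, with the robot touching nothing.
Of phone1, phone2, phone3, phone4 only 2 to 4 are there at a start; the rules pass over those that are not, and their reading is None.
At some moment in a run one of phone1, phone2, phone3, phone4, collar may be knocked a few centimetres aside while the robot is not near it.
It also fails if it takes over 210 s, if anything falls off the work surface, if the arm or the gripper's body presses on something with over 40 N, if the wrist force passes 120 N, or if a joint passes its speed limit or range.

## Working session

There is one attempt and no reset: what is moved stays moved. The work goes in short steps, Python scripts to look and compute and a shell command to move; the robot and the scene stay as the last step left them, time stands still between calls to the robot, and variables do not carry over. Pictures are saved under pics/ and viewed, about 12 in all and at most 16, crops included, and the job is handed in when it is done.

```bash
mkdir -p pics; ls
python3 - <<'E'
from bench import robot, eyes
import cv2
print(robot.get_obs())
for n in("top","scene"):
    p,d=eyes.snapshot(n); cv2.imwrite(f"pics/{n}0.png",p[:,:,::-1]); print(eyes.camera_params(n))
E
```

```text
pics
{'time': 0.0, 'joint_positions': array([ 1.02993306e+00,  8.79678340e-02,  1.37226112e+00,  6.49727043e-06,
        1.68362050e+00, -1.03098980e-01]), 'qvel': array([ 3.72815848e-04, -1.24125143e-04, -6.02463569e-04, -9.39741728e-04,
        4.82494487e-05, -1.44113680e-03]), 'joint_torque': array([-3.80869287e-04, -3.40178061e+01, -3.02425897e+01,  7.16926670e-02,
        3.30338627e-02, -1.59844599e-04]), 'tool_pos': array([0.23286438, 0.49765094, 0.20429371]), 'ee_rot': array([-3.14135397e+00,  2.24415798e-03,  1.13303304e+00]), 'wrist_force': array([ 0.44017615, -0.18142672, -0.94604428]), 'wrist_torque': array([-0.01592708, -0.03689689,  0.00416006]), 'width': 0.09396636567536942}
{'mtx': array([[383.15743203,   0.        , 322.3455453 ],
       [  0.        , 383.15743203, 190.95967091],
       [  0.        ,   0.        ,   1.        ]]), 'world_to_cam': array([[-0.02861911, -0.99957611,  0.00534216, -0.00467296],
       [ 0.99704574, -0.02816475,  0.07146003, -0.5114738 ],
       [-0.07127928,  0.0073715 ,  0.99742916, -1.42252411],
       [ 0.        ,  0.        ,  0.        ,  1.        ]])}
{'mtx': array([[412.47857351,   0.        , 322.90108343],
       [  0.        , 412.47857351, 194.26815516],
       [  0.        ,   0.        ,   1.        ]]), 'world_to_cam': array([[-3.36496085e-01,  9.41684828e-01,  2.64939337e-04,
         1.82663618e-01],
       [-6.70030492e-01, -2.39622405e-01,  7.02595362e-01,
         2.60414181e-01],
       [ 6.61686878e-01,  2.36243071e-01,  7.11589550e-01,
        -1.50746081e+00],
       [ 0.00000000e+00,  0.00000000e+00,  0.00000000e+00,
         1.00000000e+00]])}
```

View pics/top0.png

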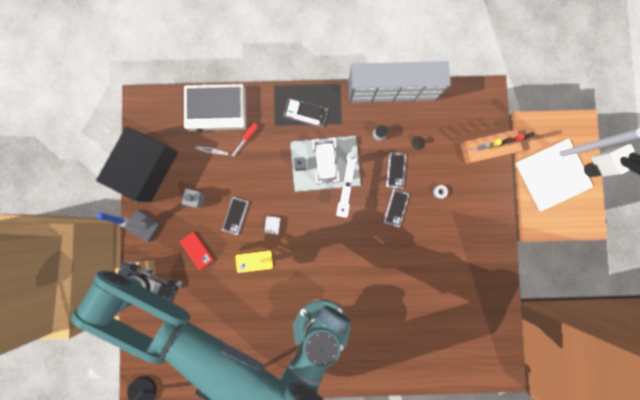

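View pics/scene0.png

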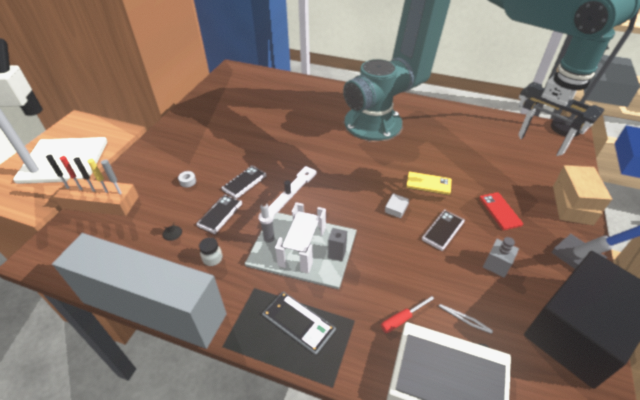

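The top view shows closed phones at (236,215), (396,170) and (397,208), with a probably open one on the black mat at (306,110). The carrier is at (326,163), the pin and holder at (192,197) and the collar at (441,191). I'll enlarge it.

```bash
cat > h.py <<'E'
import numpy as np, cv2
from bench import robot, eyes
def world(n,u,v,z):
    c=eyes.camera_params(n);K=c["mtx"];T=c["world_to_cam"]
    a=np.array([(u-K[0,2])/K[0,0],-(v-K[1,2])/K[1,1],-1.]);R=T[:3,:3]
    o=-R.T@T[:3,3];w=R.T@a
    return o+w*(z-o[2])/w[2]
def proj(n,p):
    c=eyes.camera_params(n);K=c["mtx"];T=c["world_to_cam"]
    q=T[:3,:3]@np.asarray(p,float)+T[:3,3]; return K[0,0]*q[0]/-q[2]+K[0,2], K[1,1]*-q[1]/-q[2]+K[1,2]
def cloud(n,d):
    c=eyes.camera_params(n);K=c["mtx"];T=c["world_to_cam"]
    v,u=np.mgrid[:400,:640];q=np.stack([(u-K[0,2])/K[0,0]*d,-(v-K[1,2])/K[1,1]*d,-d],-1)
    return (q-T[:3,3])@T[:3,:3]
def crop(n,p,x,y,w,h,s,out):
    cv2.imwrite(out,cv2.resize(p[y:y+h,x:x+w,::-1],None,fx=s,fy=s,interpolation=cv2.INTER_CUBIC))
E
python3 - <<'E'
from h import *
p,d=eyes.snapshot("top"); np.save("p.npy",p);np.save("d.npy",d)
crop("top",p,275,90,133,100,6,"pics/a.png")
crop("top",p,340,130,120,100,6,"pics/b.png")
crop("top",p,175,175,120,60,6,"pics/c.png")
E
```

```text
(no output)
```

View pics/a.png

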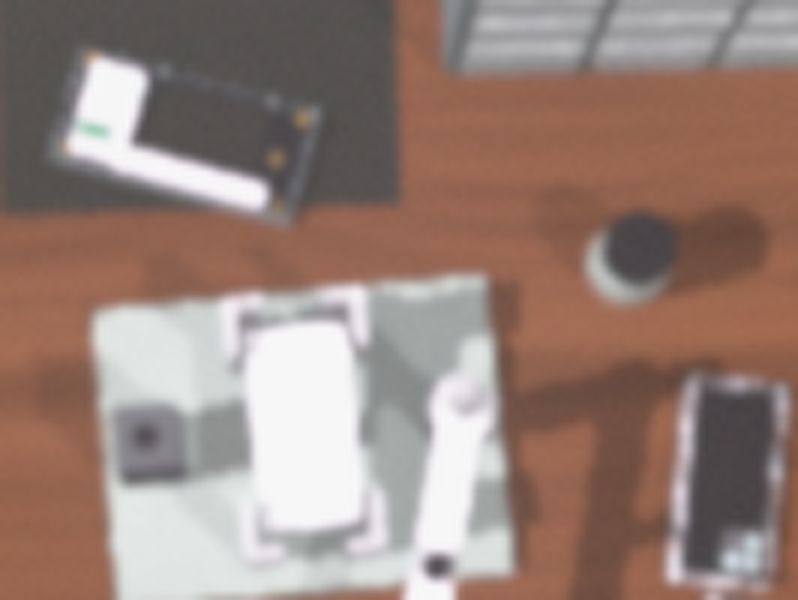

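View pics/b.png

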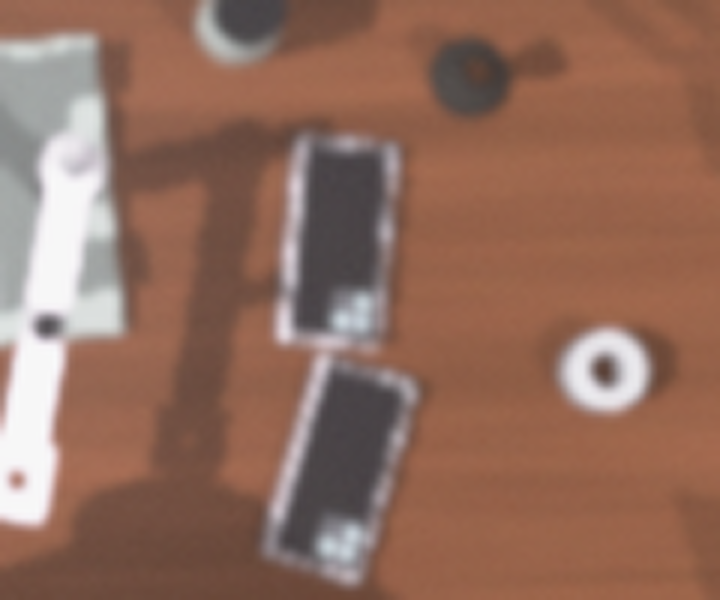

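View pics/c.png

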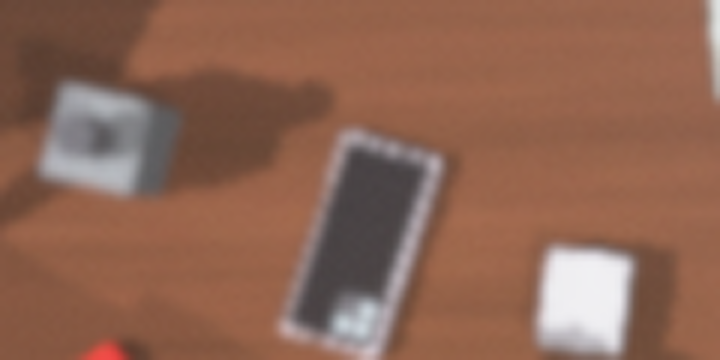

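Three finished phones are present. The open one on the mat shows its white interior, so it stays where it is. Next I'll measure positions.

```bash
cat >> h.py <<'E'
def cw(x,y,X,Y,z,n="top",s=6): return world(n,(X+.5)/s-.5+x,(Y+.5)/s-.5+y,z)
def rect(d,cx,cy,z0,z1,r,n="top"):
    c=cloud(n,d);m=(d>0)&(c[...,2]>z0)&(c[...,2]<z1)&(np.hypot(c[...,0]-cx,c[...,1]-cy)<r)
    q=c[m]; R=cv2.minAreaRect((q[:,:2]*1000).astype(np.float32))
    return np.round(R[0],1),np.round(R[1],1),round(R[2],1),len(q),np.round(np.median(q[:,2])*1000,1),np.round(q[:,:2].mean(0)*1000,1)
E
python3 - <<'E'
from h import *
np.set_printoptions(precision=4,suppress=True)
d=np.load("d.npy")
for nm,o,cs,z in [("phA",(340,130),[(303,136),(399,141),(382,348),(279,341)],.012),("phB",(340,130),[(325,358),(418,385),(362,583),(264,550)],.012),("phC",(175,175),[(345,128),(442,155),(375,355),(282,328)],.012),
 ("base",(275,90),[(92,310),(488,275),(515,575),(115,600)],.012)]:
    W=np.array([cw(*o,*c,z) for c in cs]);print(nm,W.mean(0),[np.linalg.norm(W[i]-W[i-1]).round(3) for i in range(4)],np.degrees(np.arctan2(*(W[0]+W[1]-W[2]-W[3])[1::-1])))
for nm,o,c,z in [("lock",(275,90),(145,435),.09),("post",(275,90),(467,392),.144),("barhole",(340,130),(15,480),.102),("knob",(340,130),(47,325),.14),("collar",(340,130),(605,370),.025),("holdtop",(175,175),(95,136),.06)]:
    print(nm,cw(*o,*c,z))
for nm,u,v,z0,z1,r in [("A",396,170,.006,.02,.075),("B",397,208,.006,.02,.075),("C",236,215,.006,.02,.075),("pin",192,197,.085,.2,.04),("holder",192,197,.05,.07,.06),("collar",441,191,.015,.035,.04)]:
    w=world("top",u,v,.02);
    try: print(nm,rect(d,w[0],w[1],z0,z1,r))
    except Exception as e: print(nm,e)
E
```

```text
phA [ 0.5842 -0.3025  0.012 ] [np.float64(0.132), np.float64(0.061), np.float64(0.132), np.float64(0.065)] -8.075216169155754
phB [ 0.4405 -0.2973  0.012 ] [np.float64(0.127), np.float64(0.061), np.float64(0.13), np.float64(0.065)] -19.091570385544227
phC [0.4312 0.3121 0.012 ] [np.float64(0.13), np.float64(0.063), np.float64(0.131), np.float64(0.061)] -18.805885429712035
base [ 0.6184 -0.0325  0.012 ] [np.float64(0.185), np.float64(0.253), np.float64(0.192), np.float64(0.253)] 3.1326423345413894
lock [0.6123 0.063  0.09  ]
post [ 0.6241 -0.1258  0.144 ]
barhole [ 0.4373 -0.0864  0.102 ]
knob [ 0.5249 -0.1054  0.14  ]
collar [ 0.4971 -0.4616  0.025 ]
holdtop [0.4988 0.4618 0.06  ]
A (array([ 588. , -298.5]), array([114.6, 138. ]), 53.5, 530, np.float64(11.6), array([ 585.3, -301.2]))
B (array([ 433. , -313.5]), array([104.8, 140.1]), 74.1, 558, np.float64(11.6), array([ 442.1, -296.5]))
C (array([431.7, 313.9]), array([122.7, 129.7]), 71.8, 543, np.float64(11.3), array([430.7, 311.7]))
pin (array([497.6, 460.6]), array([24.5, 21.5]), 89.8, 50, np.float64(98.4), array([497.9, 459.1]))
holder (array([498.4, 460.6]), array([59.6, 55.7]), 74.5, 186, np.float64(58.8), array([497.7, 457. ]))
collar (array([ 499. , -463.4]), array([46.2, 45.3]), 54.2, 100, np.float64(22.7), array([ 498.7, -464.2]))
```

```bash
cat >> h.py <<'E'
from scipy.spatial.transform import Rotation as Rn
def go(x,y,z,yaw,ref=None):
    """mm / deg; prints shift & turn from measured pose; ref=(x,y,z,yaw) chains from a planned pose"""
    if ref is None:
        o=robot.get_obs();p=o["tool_pos"]*1000;R0=Rn.from_euler("xyz",o["ee_rot"])
    else: p=np.array(ref[:3]);R0=Rn.from_euler("xyz",[180,0,ref[3]],degrees=True)
    s=R0.inv().apply(np.array([x,y,z])-p)
    t=(R0.inv()*Rn.from_euler("xyz",[180,0,yaw],degrees=True)).as_rotvec(degrees=True)
    print("to",(x,y,z,yaw),"turn",np.round(t,1),"shift",np.round(s,1))
def st():
    o=robot.get_obs();print(round(o["time"],2),np.round(o["tool_pos"]*1000,1),np.round(np.degrees(o["ee_rot"]),1),np.round(o["wrist_force"],1),round(o["width"]*1000,1))
E
python3 - <<'E'
from h import *
go(431,312,80,71.2); go(431,312,3,71.2,(431,312,80,71.2)); 
go(618,-32,150,93.5,(431,312,150,71.2))
E
```

```text
to (431, 312, 80, 71.2) turn [-0.   0.1 -6.3] shift [-84.1 258.2 124.7]
to (431, 312, 3, 71.2) turn [0. 0. 0.] shift [ 0. -0. 77.]
to (618, -32, 150, 93.5) turn [ -0.    0.  -22.3] shift [-265.4  287.9    0. ]
```

```bash
python3 -m jog '[[[0,0,-6.3],[-84,258,60],-1],[[0,0,-6.3],[-84,258,60],-1],[[0,0,-6.3],[-84,258,60],-1],[[0,0,-6.3],[-84,258,60],-1],[[0,0,-6.3],[-84,258,60],-1]]'
python3 -m jog '[[[0,0,0],[0,0,0],-1],[[0,0,0],[0,0,0],-1]]'
python3 - <<'E'
from h import *
st(); go(431,312,80,71.2)
p,d=eyes.snapshot("scene"); w=[int(v) for v in proj("scene",(.431,.312,.012))]; print(w)
E
```

```text
time: 0.65
tool_pos: [0.4123, 0.3297, 0.1509]
ee_rot: [-3.141, 0.0, 1.243]
wrist_force: [0.6, -0.1, -0.3]
width: 0.0939
time: 0.85
tool_pos: [0.4116, 0.3303, 0.1507]
ee_rot: [-3.14, 0.001, 1.24]
wrist_force: [-0.6, -0.1, -0.2]
width: 0.0938
0.85 [411.6 330.3 150.7] [-1.799e+02  1.000e-01  7.110e+01] [-0.6 -0.1 -0.2] 93.8
to (431, 312, 80, 71.2) turn [-0.1  0.1 -0.1] shift [-11.   24.4  70.7]
[442, 228]
```

```bash
python3 -m jog '[[[0,0,0],[-11,24.4,40],-1],[[0,0,0],[-11,24.4,100],-1],[[0,0,0],[-11,24.4,146],-1],[[0,0,0],[-11,24.4,146],-1],[[0,0,0],[-11,24.4,146],-1]]' && python3 -m jog '[[[0,0,0],[0,0,0],1],[[0,0,0],[0,0,0],1],[[0,0,0],[0,0,0],1],[[0,0,0],[0,0,0],1],[[0,0,0],[0,0,0],1]]' && python3 -m jog '[[[0,0,0],[0,0,0],1],[[0,0,0],[0,0,0],1],[[0,0,0],[0,0,0],1],[[0,0,0],[0,0,0],1],[[0,0,0],[0,0,0],1]]'
```

```text
time: 1.4
tool_pos: [0.4296, 0.3139, 0.0054]
ee_rot: [-3.14, 0.001, 1.245]
wrist_force: [-0.4, 0.8, 0.4]
width: 0.094
time: 1.9
tool_pos: [0.4314, 0.3133, 0.0065]
ee_rot: [3.141, -0.001, 1.243]
wrist_force: [-1.0, -0.7, 3.2]
width: 0.0615
time: 2.4
tool_pos: [0.4314, 0.3133, 0.0065]
ee_rot: [3.141, -0.001, 1.243]
wrist_force: [-0.5, -0.3, 5.9]
width: 0.0609
```

```bash
python3 -m jog '[[[0,0,0],[0,0,-50],1],[[0,0,0],[0,0,-100],1],[[0,0,0],[0,0,-150],1],[[0,0,0],[0,0,-160],1],[[0,0,0],[0,0,-160],1]]' && python3 -m jog '[[[0,0,-22.3],[-265,288,0],1],[[0,0,-22.3],[-265,288,0],1],[[0,0,-22.3],[-265,288,0],1],[[0,0,-22.3],[-265,288,0],1],[[0,0,-22.3],[-265,288,0],1]]'
python3 - <<'E'
from h import *
st(); go(618,-32,120,93.5)
E
```

```text
time: 2.9
tool_pos: [0.4318, 0.3135, 0.167]
ee_rot: [3.139, -0.003, 1.243]
wrist_force: [-0.1, 0.2, -2.6]
width: 0.0615
time: 3.4
tool_pos: [0.5444, 0.1006, 0.1606]
ee_rot: [-3.134, -0.0, 1.632]
wrist_force: [0.0, 0.5, -1.9]
width: 0.0613
3.4 [544.4 100.6 160.6] [-179.6   -0.    93.5] [ 0.   0.5 -1.9] 61.3
to (618, -32, 120, 93.5) turn [-0.4 -0.   0. ] shift [-136.9   65.6   40.1]
```

```bash
python3 -m jog '[[[-0.4,0,0],[-137,65.6,0],1],[[-0.4,0,0],[-137,65.6,0],1],[[-0.4,0,0],[-137,65.6,0],1],[[-0.4,0,0],[-137,65.6,0],1],[[-0.4,0,0],[-137,65.6,40],1]]' && python3 -m jog '[[[0,0,0],[0,0,0],1],[[0,0,0],[0,0,0],1]]'
python3 - <<'E'
from h import *
st(); go(618,-32,100,93.5)
p,d=eyes.snapshot("scene"); u,v=[int(v) for v in proj("scene",(.618,-.032,.08))]; crop("scene",p,u-65,v-60,130,100,6,"pics/d.png");print(u-65,v-60)
E
```

```text
time: 3.9
tool_pos: [0.6226, -0.0324, 0.127]
ee_rot: [3.128, 0.001, 1.629]
wrist_force: [1.2, 0.4, -1.9]
width: 0.0609
time: 4.1
tool_pos: [0.6172, -0.0294, 0.1214]
ee_rot: [-3.14, -0.002, 1.633]
wrist_force: [-0.3, -0.5, -1.3]
width: 0.0614
4.1 [617.2 -29.4 121.4] [-1.799e+02 -1.000e-01  9.350e+01] [-0.3 -0.5 -1.3] 61.4
to (618, -32, 100, 93.5) turn [-0.1 -0.1  0. ] shift [-2.7  0.6 21.4]
236 169
```

View pics/d.png

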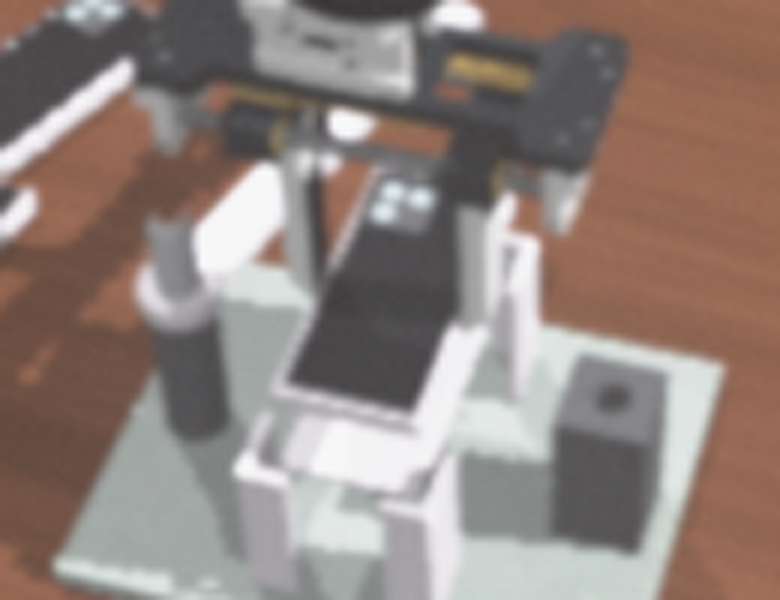

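The phone is level and centred over the bay, with the lock hole at crop (613,397) and the post top at about (168,222). I'll lower it and watch the force.

```bash
python3 -c "
from h import *
print(cw(236,169,613,397,.09,'scene'),cw(236,169,168,222,.144,'scene'))"
python3 -m jog '[[[0,0,0],[-2.7,0.6,10],1],[[0,0,0],[-2.7,0.6,22],1],[[0,0,0],[-2.7,0.6,34],1],[[0,0,0],[-2.7,0.6,39],1],[[0,0,0],[-2.7,0.6,39],1]]' && python3 -m jog '[[[0,0,0],[0,0,5],1],[[0,0,0],[0,0,10],1],[[0,0,0],[0,0,10],1],[[0,0,0],[0,0,10],1]]'
```

```text
[0.61046271 0.06330468 0.09      ] [ 0.62647406 -0.12595655  0.144     ]
time: 4.65
tool_pos: [0.6198, -0.0326, 0.0847]
ee_rot: [3.138, -0.001, 1.632]
wrist_force: [-0.5, -0.5, -2.6]
width: 0.0613
time: 5.05
tool_pos: [0.621, -0.0328, 0.0768]
ee_rot: [3.134, -0.0, 1.632]
wrist_force: [-0.1, -0.3, -1.1]
width: 0.0617
```

```bash
python3 -m jog '[[[0,0,0],[0,0,4],1],[[0,0,0],[0,0,4],1],[[0,0,0],[0,0,4],1],[[0,0,0],[0,0,4],1]]'; python3 -m jog '[[[0,0,0],[0,0,0],0.2],[[0,0,0],[0,0,0],0.2],[[0,0,0],[0,0,0],0.2],[[0,0,0],[0,0,0],-1],[[0,0,0],[0,0,0],-1]]'; python3 -m jog '[[[0,0,0],[0,0,0],-1],[[0,0,0],[0,0,0],-1],[[0,0,0],[0,0,0],-1],[[0,0,0],[0,0,0],-1],[[0,0,0],[0,0,0],-1]]';  python3 -m jog '[[[0,0,0],[0,0,-25],-1],[[0,0,0],[0,0,-50],-1],[[0,0,0],[0,0,-80],-1],[[0,0,0],[0,0,-90],-1],[[0,0,0],[0,0,-90],-1]]'
python3 - <<'E'
from h import *
st(); go(585,-302,163,82); go(585,-302,163,82,(618,-32,163,93.5))
p,d=eyes.snapshot("scene"); u,v=[int(v) for v in proj("scene",(.618,-.032,.08))]; crop("scene",p,u-65,v-60,130,100,6,"pics/e.png")
E
```

```text
time: 5.45
tool_pos: [0.6212, -0.0329, 0.0728]
ee_rot: [3.134, 0.0, 1.632]
wrist_force: [-0.1, 0.2, -0.7]
width: 0.0616
time: 5.95
tool_pos: [0.6208, -0.0329, 0.0725]
ee_rot: [3.135, -0.0, 1.632]
wrist_force: [1.1, -0.1, -0.6]
width: 0.0738
time: 6.45
tool_pos: [0.621, -0.0329, 0.0725]
ee_rot: [3.135, -0.0, 1.632]
wrist_force: [-0.2, 0.0, -0.8]
width: 0.094
time: 6.95
tool_pos: [0.6215, -0.0331, 0.1648]
ee_rot: [3.13, 0.001, 1.632]
wrist_force: [0.9, 0.2, 0.1]
width: 0.0938
6.95 [621.5 -33.1 164.8] [1.793e+02 1.000e-01 9.350e+01] [0.9 0.2 0.1] 93.8
to (585, -302, 163, 82) turn [ 0.7 -0.  11.5] shift [-266.2  -53.     1.4]
to (585, -302, 163, 82) turn [ 0.  -0.  11.5] shift [-267.5  -49.4   -0. ]
```

View pics/e.png

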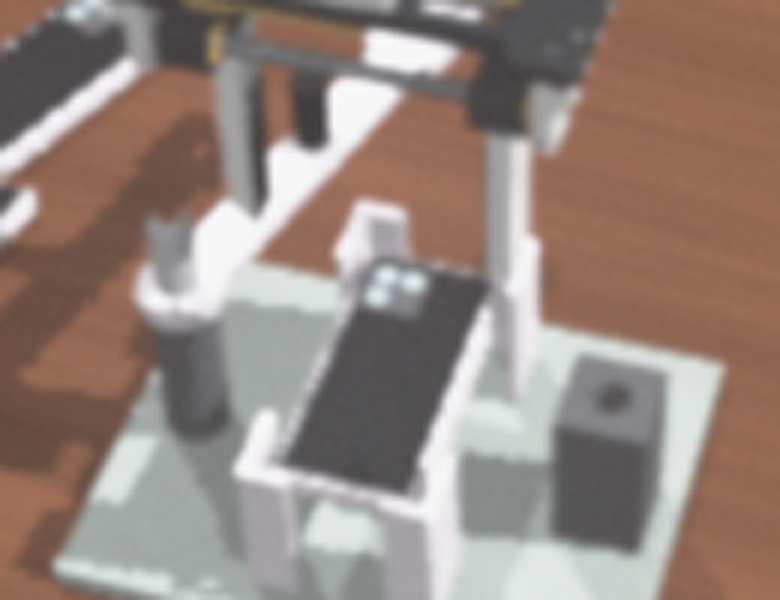

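The first phone lies flat in the bay. I'll check the others haven't been knocked, then take phone A.

```bash
cat > chk.py <<'E'
from h import *
p,d=eyes.snapshot("top")
for nm,x,y,z0,z1,r in [("A",.585,-.302,.006,.02,.075),("B",.441,-.297,.006,.02,.075),("pin",.498,.460,.085,.2,.04),("collar",.498,-.463,.015,.035,.045)]:
    try: print(nm,*rect(d,x,y,z0,z1,r)[3:])
    except Exception: print(nm,"none")
E
python3 chk.py
python3 -m jog '[[[0.7,0,0],[-266,-53,0],-1],[[0.7,0,11.5],[-266,-53,0],-1],[[0.7,0,11.5],[-266,-53,0],-1],[[0.7,0,11.5],[-266,-53,0],-1],[[0.7,0,11.5],[-266,-53,0],-1]]' && python3 -m jog '[[[0,0,0],[0,0,0],-1],[[0,0,0],[0,0,0],-1]]'
python3 -c "
from h import *
st();go(585,-302,6,82)"
```

```text
A 547 11.5 [ 584.6 -301.4]
B 542 11.6 [ 443.1 -296.5]
pin 50 99.0 [498.  458.8]
collar 99 23.9 [ 498.5 -463.2]
time: 7.55
tool_pos: [0.5851, -0.2818, 0.1592]
ee_rot: [-3.132, -0.002, 1.432]
wrist_force: [-0.2, -0.9, -1.1]
width: 0.094
time: 7.75
tool_pos: [0.5853, -0.2811, 0.1593]
ee_rot: [-3.132, -0.003, 1.429]
wrist_force: [-0.0, 0.8, 0.8]
width: 0.0938
7.75 [ 585.3 -281.1  159.3] [-179.5   -0.2   81.9] [-0.   0.8  0.8] 93.8
to (585, -302, 6, 82) turn [-0.5 -0.2 -0.1] shift [-21.1   4.1 153.2]
```

```bash
python3 -m jog '[[[-0.5,0,0],[-21,4,40],-1],[[-0.5,0,0],[-21,4,90],-1],[[-0.5,0,0],[-21,4,130],-1],[[-0.5,0,0],[-21,4,154],-1],[[-0.5,0,0],[-21,4,154],-1]]' && python3 -m jog '[[[0,0,0],[0,0,0],1],[[0,0,0],[0,0,0],1],[[0,0,0],[0,0,0],1],[[0,0,0],[0,0,0],1],[[0,0,0],[0,0,0],1]]' && python3 -m jog '[[[0,0,0],[0,0,0],1],[[0,0,0],[0,0,0],1],[[0,0,0],[0,0,0],1],[[0,0,0],[0,0,0],1]]' && python3 -m jog '[[[0,0,0],[0,0,-40],1],[[0,0,0],[0,0,-90],1],[[0,0,0],[0,0,-140],1],[[0,0,0],[0,0,-165],1],[[0,0,0],[0,0,-165],1]]'
python3 -c "
from h import *
st();go(617.5,-32,170,93.5)"
```

```text
time: 8.25
tool_pos: [0.5853, -0.2981, 0.0037]
ee_rot: [-3.139, -0.004, 1.434]
wrist_force: [-0.9, 0.1, -0.2]
width: 0.0938
time: 8.75
tool_pos: [0.5872, -0.3017, 0.0089]
ee_rot: [3.137, -0.0, 1.431]
wrist_force: [0.8, 0.6, 0.5]
width: 0.0609
time: 9.15
tool_pos: [0.5872, -0.3017, 0.0088]
ee_rot: [3.137, -0.0, 1.432]
wrist_force: [-0.4, 1.5, 5.2]
width: 0.0612
time: 9.65
tool_pos: [0.5881, -0.3035, 0.1784]
ee_rot: [3.129, 0.005, 1.431]
wrist_force: [0.2, -0.1, -2.1]
width: 0.0612
9.65 [ 588.1 -303.5  178.4] [179.3   0.3  82. ] [ 0.2 -0.1 -2.1] 61.2
to (617.5, -32, 170, 93.5) turn [  0.7   0.3 -11.5] shift [273.   -8.9   7. ]
```

```bash
python3 -m jog '[[[0.7,0.3,-11.5],[273,-9,0],1],[[0.7,0.3,-11.5],[273,-9,0],1],[[0.7,0.3,-11.5],[273,-9,0],1],[[0.7,0.3,-11.5],[273,-9,0],1],[[0.7,0.3,-11.5],[273,-9,0],1]]' && python3 -m jog '[[[0,0,0],[0,0,0],1],[[0,0,0],[0,0,0],1],[[0,0,0],[0,0,0],1]]'
python3 -c "
from h import *
st();go(619.5,-32,130,93.5)"
```

```text
time: 10.15
tool_pos: [0.6111, -0.0514, 0.1687]
ee_rot: [-3.127, -0.007, 1.631]
wrist_force: [1.4, -0.6, -2.3]
width: 0.0612
time: 10.45
tool_pos: [0.6119, -0.0541, 0.1706]
ee_rot: [-3.129, -0.006, 1.631]
wrist_force: [0.3, 0.6, -2.1]
width: 0.0613
10.45 [611.9 -54.1 170.6] [-179.3   -0.3   93.5] [ 0.3  0.6 -2.1] 61.3
to (619.5, -32, 130, 93.5) turn [-0.7 -0.3 -0. ] shift [21.4  9.5 40.6]
```

```bash
python3 -m jog '[[[-0.7,-0.3,0],[21.4,9.5,20],1],[[-0.7,-0.3,0],[21.4,9.5,40],1],[[-0.7,-0.3,0],[21.4,9.5,40],1],[[-0.7,-0.3,0],[21.4,9.5,40],1]]'
python3 -c "
from h import *
st();go(619.5,-32,76,93.5)"
```

```text
time: 10.85
tool_pos: [0.6201, -0.0327, 0.1323]
ee_rot: [3.14, -0.001, 1.63]
wrist_force: [-1.2, -0.3, -2.6]
width: 0.0609
10.85 [620.1 -32.7 132.3] [179.9  -0.   93.4] [-1.2 -0.3 -2.6] 60.9
to (619.5, -32, 76, 93.5) turn [ 0.1 -0.  -0.1] shift [ 0.7 -0.6 56.3]
```

```bash
python3 -m jog '[[[0,0,0],[0.7,-0.6,15],1],[[0,0,0],[0.7,-0.6,30],1],[[0,0,0],[0.7,-0.6,42],1],[[0,0,0],[0.7,-0.6,50],1],[[0,0,0],[0.7,-0.6,56],1]]'; python3 -m jog '[[[0,0,0],[0,0,2],1],[[0,0,0],[0,0,3],1],[[0,0,0],[0,0,3],1]]'; python3 -m jog '[[[0,0,0],[0,0,0],0.2],[[0,0,0],[0,0,0],0.2],[[0,0,0],[0,0,0],0.2],[[0,0,0],[0,0,0],-1],[[0,0,0],[0,0,0],-1]]'; python3 -m jog '[[[0,0,0],[0,0,0],-1],[[0,0,0],[0,0,0],-1],[[0,0,0],[0,0,0],-1],[[0,0,0],[0,0,0],-1],[[0,0,0],[0,0,0],-1]]';  python3 -m jog '[[[0,0,0],[0,0,-25],-1],[[0,0,0],[0,0,-50],-1],[[0,0,0],[0,0,-80],-1],[[0,0,0],[0,0,-90],-1],[[0,0,0],[0,0,-90],-1]]'
python3 - <<'E'
from h import *
st(); go(441.5,-297,170,71)
p,d=eyes.snapshot("scene"); u,v=[int(v) for v in proj("scene",(.618,-.032,.08))]; crop("scene",p,u-65,v-60,130,100,5,"pics/f.png")
E
python3 chk.py
```

```text
time: 11.35
tool_pos: [0.6196, -0.0304, 0.076]
ee_rot: [3.139, -0.001, 1.632]
wrist_force: [-0.4, -0.0, -0.1]
width: 0.0614
time: 11.65
tool_pos: [0.6205, -0.0302, 0.0748]
ee_rot: [3.137, -0.001, 1.632]
wrist_force: [-0.3, -0.1, -0.4]
width: 0.0609
time: 12.15
tool_pos: [0.6206, -0.0303, 0.0745]
ee_rot: [3.137, -0.001, 1.632]
wrist_force: [-0.1, -0.5, -0.5]
width: 0.0738
time: 12.65
tool_pos: [0.6202, -0.0303, 0.0742]
ee_rot: [3.138, -0.001, 1.632]
wrist_force: [0.6, 0.6, 0.7]
width: 0.0943
time: 13.15
tool_pos: [0.6211, -0.0306, 0.1664]
ee_rot: [3.133, 0.0, 1.632]
wrist_force: [0.2, 0.4, -0.1]
width: 0.0937
13.15 [621.1 -30.6 166.4] [179.5   0.   93.5] [ 0.2  0.4 -0.1] 93.7
to (441.5, -297, 170, 71) turn [ 0.5 -0.1 22.5] shift [-254.9 -195.5   -5.2]
A 22 7.1 [ 578.2 -298.9]
B 553 11.6 [ 441.6 -297. ]
pin 49 98.0 [498.1 459.2]
collar 96 23.4 [ 499.  -463.8]
```

View pics/f.png

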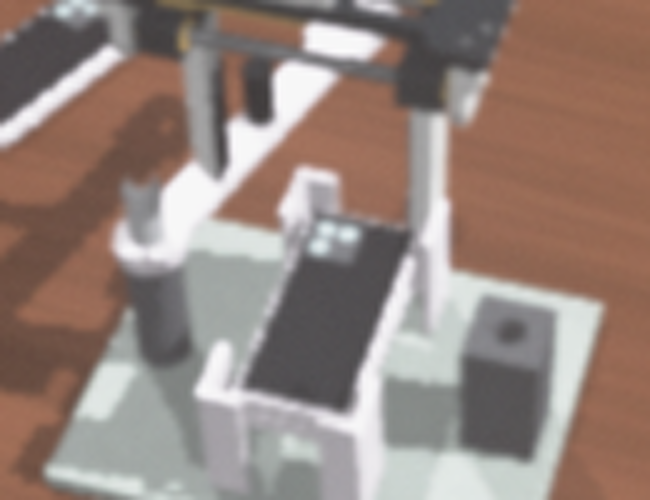

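The second phone is also flat in the bay. Phone B is next.

```bash
python3 -m jog '[[[0.5,0,22.5],[-255,-195,-5],-1],[[0.5,0,22.5],[-255,-195,-5],-1],[[0.5,0,22.5],[-255,-195,-5],-1],[[0.5,0,22.5],[-255,-195,-5],-1],[[0.5,0,22.5],[-255,-195,-5],-1]]' && python3 -m jog '[[[0,0,0],[0,0,0],-1],[[0,0,0],[0,0,0],-1]]'
python3 -c "
from h import *
st();go(441.5,-297,60,71)"
```

```text
time: 13.75
tool_pos: [0.4782, -0.2386, 0.1648]
ee_rot: [-3.133, -0.001, 1.24]
wrist_force: [-0.4, 0.4, 0.2]
width: 0.094
time: 13.95
tool_pos: [0.4792, -0.2382, 0.1653]
ee_rot: [-3.133, -0.002, 1.237]
wrist_force: [1.2, 0.8, -0.1]
width: 0.0939
13.95 [ 479.2 -238.2  165.3] [-1.795e+02 -1.000e-01  7.090e+01] [ 1.2  0.8 -0.1] 93.9
to (441.5, -297, 60, 71) turn [-0.5 -0.1 -0.1] shift [-68.1 -15.5 105.3]
```

```bash
python3 -m jog '[[[-0.5,0,0],[-68,-15.5,0],-1],[[-0.5,0,0],[-68,-15.5,40],-1],[[-0.5,0,0],[-68,-15.5,80],-1],[[-0.5,0,0],[-68,-15.5,105],-1],[[-0.5,0,0],[-68,-15.5,105],-1]]'
python3 -c "
from h import *
st();go(441.5,-297,6,71)"
```

```text
time: 14.45
tool_pos: [0.4409, -0.2929, 0.0565]
ee_rot: [-3.134, -0.005, 1.241]
wrist_force: [0.2, 0.7, -0.4]
width: 0.0941
14.45 [ 440.9 -292.9   56.5] [-179.6   -0.3   71.1] [ 0.2  0.7 -0.4] 94.1
to (441.5, -297, 6, 71) turn [-0.4 -0.3  0.1] shift [-4.   2.3 50.4]
```

```bash
python3 -m jog '[[[-0.4,-0.3,0],[-3,1.5,25],-1],[[-0.4,-0.3,0],[-3,1.5,50],-1],[[-0.4,-0.3,0],[-3,1.5,50],-1]]' && python3 -m jog '[[[0,0,0],[0,0,0],1],[[0,0,0],[0,0,0],1],[[0,0,0],[0,0,0],1],[[0,0,0],[0,0,0],1],[[0,0,0],[0,0,0],1]]' && python3 -m jog '[[[0,0,0],[0,0,0],1],[[0,0,0],[0,0,0],1],[[0,0,0],[0,0,0],1],[[0,0,0],[0,0,0],1]]' && python3 -m jog '[[[0,0,0],[0,0,-40],1],[[0,0,0],[0,0,-90],1],[[0,0,0],[0,0,-140],1],[[0,0,0],[0,0,-175],1],[[0,0,0],[0,0,-175],1]]'
python3 -c "
from h import *
st();go(619,-32,185,93.5)"
```

```text
time: 14.75
tool_pos: [0.443, -0.2977, 0.0099]
ee_rot: [3.137, 0.002, 1.241]
wrist_force: [-0.7, -0.0, -0.6]
width: 0.0942
time: 15.25
tool_pos: [0.4442, -0.3006, 0.0132]
ee_rot: [3.13, 0.005, 1.239]
wrist_force: [-0.4, 1.0, 0.0]
width: 0.0575
time: 15.65
tool_pos: [0.4439, -0.3003, 0.0124]
ee_rot: [3.131, 0.005, 1.239]
wrist_force: [-0.2, 0.7, 0.8]
width: 0.0252
time: 16.15
tool_pos: [0.4449, -0.3011, 0.1948]
ee_rot: [3.119, 0.01, 1.239]
wrist_force: [-0.0, -0.2, -0.2]
width: 0.0006
16.15 [ 444.9 -301.1  194.8] [178.7   0.6  71. ] [-0.  -0.2 -0.2] 0.6
to (619, -32, 185, 93.5) turn [  1.2   0.8 -22.5] shift [311.2  76.9   8.5]
```

The jaws closed just above the phone because I took the height before the arm had settled. I'll open, settle, re-check the phone and retry.

```bash
python3 -m jog '[[[1.2,0.8,0],[0,0,100],-1],[[1.2,0.8,0],[0,0,130],-1],[[1.2,0.8,0],[0,0,130],-1],[[1.2,0.8,0],[0,0,130],-1],[[1.2,0.8,0],[0,0,130],-1]]' &&  python3 -m jog '[[[0,0,0],[0,0,0],-1],[[0,0,0],[0,0,0],-1],[[0,0,0],[0,0,0],-1],[[0,0,0],[0,0,0],-1],[[0,0,0],[0,0,0],-1]]'
python3 - <<'E'
from h import *
st();go(441.5,-297,6,71)
p,d=eyes.snapshot("scene"); u,v=[int(v) for v in proj("scene",(.4415,-.297,.02))]; crop("scene",p,u-50,v-50,100,80,6,"pics/g.png");print(u-50,v-50)
E
```

```text
time: 16.65
tool_pos: [0.4431, -0.2996, 0.0568]
ee_rot: [-3.129, -0.01, 1.239]
wrist_force: [0.9, -0.7, 0.2]
width: 0.0372
time: 17.15
tool_pos: [0.4437, -0.3001, 0.058]
ee_rot: [-3.132, -0.009, 1.239]
wrist_force: [0.3, 0.6, -0.1]
width: 0.0771
17.15 [ 443.7 -300.1   58. ] [-179.5   -0.5   71. ] [ 0.3  0.6 -0.1] 77.1
to (441.5, -297, 6, 71) turn [-0.5 -0.5  0. ] shift [ 1.8 -2.6 52. ]
193 128
```

View pics/g.png

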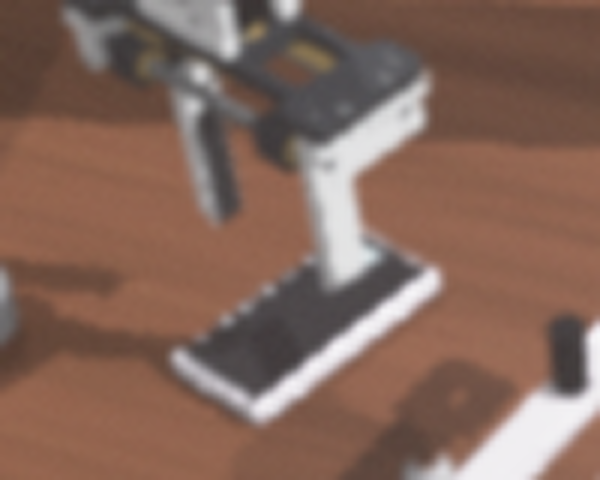

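Phone corners in the crop are about (177,350), (258,402), (438,270) and (370,240), top face.

```bash
python3 -m jog '[[[-0.5,-0.5,0],[1.8,-2.6,0],-1],[[-0.5,-0.5,0],[1.8,-2.6,0],-1],[[-0.5,-0.5,0],[1.8,-2.6,0],-1],[[-0.5,-0.5,0],[1.8,-2.6,0],-1],[[-0.5,-0.5,0],[1.8,-2.6,0],-1]]'
python3 - <<'E'
from h import *
W=np.array([cw(193,128,*c,.012,"scene") for c in [(177,350),(258,402),(438,270),(370,240)]]);print(W.mean(0),[np.linalg.norm(W[i]-W[i-1]).round(3) for i in range(4)],np.degrees(np.arctan2(*(W[0]+W[1]-W[2]-W[3])[1::-1])))
st();go(441.5,-297,6,71)
E
```

```text
time: 17.7
tool_pos: [0.4416, -0.2974, 0.0574]
ee_rot: [-3.14, -0.001, 1.239]
wrist_force: [0.2, -0.5, -0.0]
width: 0.0937
[ 0.43988199 -0.29391682  0.012     ] [np.float64(0.122), np.float64(0.06), np.float64(0.126), np.float64(0.045)] -23.2059219896766
17.7 [ 441.6 -297.4   57.4] [-179.9   -0.    71. ] [ 0.2 -0.5 -0. ] 93.7
to (441.5, -297, 6, 71) turn [-0.1 -0.   0. ] shift [ 0.3 -0.2 51.4]
```

```bash
python3 -m jog '[[[0,0,0],[0,0,25],-1],[[0,0,0],[0,0,45],-1],[[0,0,0],[0,0,51],-1],[[0,0,0],[0,0,51],-1],[[0,0,0],[0,0,51],-1]]' && python3 -m jog '[[[0,0,0],[0,0,0],-1],[[0,0,0],[0,0,0],-1],[[0,0,0],[0,0,0],-1]]'
```

```text
time: 18.2
tool_pos: [0.442, -0.2978, 0.0072]
ee_rot: [-3.141, -0.0, 1.239]
wrist_force: [-0.2, -0.5, -0.9]
width: 0.0939
time: 18.5
tool_pos: [0.4419, -0.2977, 0.0072]
ee_rot: [-3.141, -0.0, 1.239]
wrist_force: [0.5, -0.0, 0.1]
width: 0.0937
```

```bash
python3 -m jog '[[[0,0,0],[0,0,1.5],1],[[0,0,0],[0,0,1.5],1],[[0,0,0],[0,0,1.5],1],[[0,0,0],[0,0,1.5],1],[[0,0,0],[0,0,1.5],1]]' && python3 -m jog '[[[0,0,0],[0,0,0],1],[[0,0,0],[0,0,0],1],[[0,0,0],[0,0,0],1],[[0,0,0],[0,0,0],1]]' && python3 -m jog '[[[0,0,0],[0,0,-40],1],[[0,0,0],[0,0,-90],1],[[0,0,0],[0,0,-140],1],[[0,0,0],[0,0,-175],1],[[0,0,0],[0,0,-175],1]]'
python3 -m jog '[[[0,0,0],[0,0,0],1],[[0,0,0],[0,0,0],1],[[0,0,0],[0,0,0],1]]'
python3 -c "
from h import *
st();go(619.5,-32,185,93.5)"
```

```text
time: 19.0
tool_pos: [0.4415, -0.2971, 0.0048]
ee_rot: [-3.14, -0.001, 1.24]
wrist_force: [-0.2, 0.7, -1.3]
width: 0.0618
time: 19.4
tool_pos: [0.4415, -0.2972, 0.0049]
ee_rot: [-3.14, -0.001, 1.239]
wrist_force: [0.8, 0.1, -0.6]
width: 0.0616
time: 19.9
tool_pos: [0.4443, -0.2999, 0.1868]
ee_rot: [3.131, 0.005, 1.239]
wrist_force: [1.5, -0.1, -0.7]
width: 0.0617
time: 20.2
tool_pos: [0.4406, -0.2966, 0.1768]
ee_rot: [-3.135, -0.002, 1.239]
wrist_force: [1.5, 0.7, -2.4]
width: 0.0616
20.2 [ 440.6 -296.6  176.8] [-1.796e+02 -1.000e-01  7.100e+01] [ 1.5  0.7 -2.4] 61.6
to (619.5, -32, 185, 93.5) turn [ -0.4  -0.2 -22.5] shift [308.5  83.1  -8. ]
```

```bash
python3 -m jog '[[[-0.4,-0.2,-22.5],[308,83,-8],1],[[-0.4,-0.2,-22.5],[308,83,-8],1],[[-0.4,-0.2,-22.5],[308,83,-8],1],[[-0.4,-0.2,-22.5],[308,83,-8],1],[[-0.4,-0.2,-22.5],[308,83,-8],1]]'; python3 -m jog '[[[0,0,0],[0,0,0],1],[[0,0,0],[0,0,0],1]]'
python3 -c "
from h import *
st();go(619.5,-32,130,93.5)"
```

```text
time: 20.7
tool_pos: [0.5818, -0.0886, 0.1841]
ee_rot: [3.14, 0.003, 1.632]
wrist_force: [0.6, -1.0, -1.8]
width: 0.062
time: 20.9
tool_pos: [0.5813, -0.0893, 0.184]
ee_rot: [3.141, 0.003, 1.635]
wrist_force: [-0.7, -0.8, -1.0]
width: 0.0619
20.9 [581.3 -89.3 184. ] [179.9   0.2  93.7] [-0.7 -0.8 -1. ] 61.9
to (619.5, -32, 130, 93.5) turn [0.1 0.2 0.2] shift [54.9 41.7 53.8]
```

```bash
python3 -m jog '[[[0,0,0.2],[55,41.7,0],1],[[0,0,0.2],[55,41.7,0],1],[[0,0,0.2],[55,41.7,25],1],[[0,0,0.2],[55,41.7,50],1],[[0,0,0.2],[55,41.7,54],1]]'; python3 -m jog '[[[0,0,0],[0,0,0],1],[[0,0,0],[0,0,0],1],[[0,0,0],[0,0,0],1]]'
python3 -c "
from h import *
st();go(619.5,-32,72,93.5)"
```

```text
time: 21.4
tool_pos: [0.6172, -0.0342, 0.1273]
ee_rot: [-3.137, 0.003, 1.627]
wrist_force: [0.0, 0.4, -2.2]
width: 0.0615
time: 21.7
tool_pos: [0.6211, -0.0339, 0.1342]
ee_rot: [3.134, 0.004, 1.628]
wrist_force: [0.6, 0.7, -0.8]
width: 0.0616
21.7 [621.1 -33.9 134.2] [179.5   0.3  93.3] [ 0.6  0.7 -0.8] 61.6
to (619.5, -32, 72, 93.5) turn [ 0.5  0.3 -0.2] shift [ 2.2 -2.  62.2]
```

```bash
python3 -m jog '[[[0.5,0.3,0],[2,-2,15],1],[[0.5,0.3,0],[2,-2,30],1],[[0.5,0.3,0],[2,-2,44],1],[[0.5,0.3,0],[2,-2,54],1],[[0.5,0.3,0],[2,-2,61],1]]'; python3 -m jog '[[[0,0,0],[0,0,0],1],[[0,0,0],[0,0,0],1],[[0,0,0],[0,0,0],1]]'; python3 -m jog '[[[0,0,0],[0,0,0],0.2],[[0,0,0],[0,0,0],0.2],[[0,0,0],[0,0,0],0.2],[[0,0,0],[0,0,0],-1],[[0,0,0],[0,0,0],-1]]'; python3 -m jog '[[[0,0,0],[0,0,0],-1],[[0,0,0],[0,0,0],-1],[[0,0,0],[0,0,0],-1],[[0,0,0],[0,0,0],-1],[[0,0,0],[0,0,0],-1]]';  python3 -m jog '[[[0,0,0],[0,0,-25],-1],[[0,0,0],[0,0,-50],-1],[[0,0,0],[0,0,-80],-1],[[0,0,0],[0,0,-100],-1],[[0,0,0],[0,0,-100],-1]]';  python3 -m jog '[[[0,0,0],[0,0,0],-1],[[0,0,0],[0,0,0],-1]]'
python3 - <<'E'
from h import *
st(); go(525,-105,180,75)
p,d=eyes.snapshot("scene"); u,v=[int(v) for v in proj("scene",(.618,-.032,.08))]; crop("scene",p,u-65,v-90,130,130,5,"pics/i.png");print(u-65,v-90)
E
```

```text
time: 22.2
tool_pos: [0.6175, -0.0314, 0.0693]
ee_rot: [-3.135, -0.002, 1.629]
wrist_force: [-2.0, 0.2, 0.6]
width: 0.0614
time: 22.5
tool_pos: [0.619, -0.0316, 0.0722]
ee_rot: [-3.139, -0.001, 1.629]
wrist_force: [-0.6, -0.1, -0.5]
width: 0.0617
time: 23.0
tool_pos: [0.6187, -0.0316, 0.0715]
ee_rot: [-3.138, -0.001, 1.629]
wrist_force: [1.0, -0.3, 0.8]
width: 0.0742
time: 23.5
tool_pos: [0.6185, -0.0315, 0.0712]
ee_rot: [-3.138, -0.002, 1.629]
wrist_force: [0.5, -0.0, 0.6]
width: 0.0937
time: 24.0
tool_pos: [0.6209, -0.032, 0.1756]
ee_rot: [3.138, -0.0, 1.629]
wrist_force: [-0.8, -0.3, 1.4]
width: 0.094
time: 24.2
tool_pos: [0.6179, -0.0316, 0.169]
ee_rot: [-3.134, -0.002, 1.629]
wrist_force: [-0.3, 0.3, -0.5]
width: 0.094
24.2 [617.9 -31.6 169. ] [-1.796e+02 -1.000e-01  9.330e+01] [-0.3  0.3 -0.5] 94.0
to (525, -105, 180, 75) turn [-0.4 -0.1 18.3] shift [-67.9 -97.1 -10.4]
236 139
```

View pics/i.png

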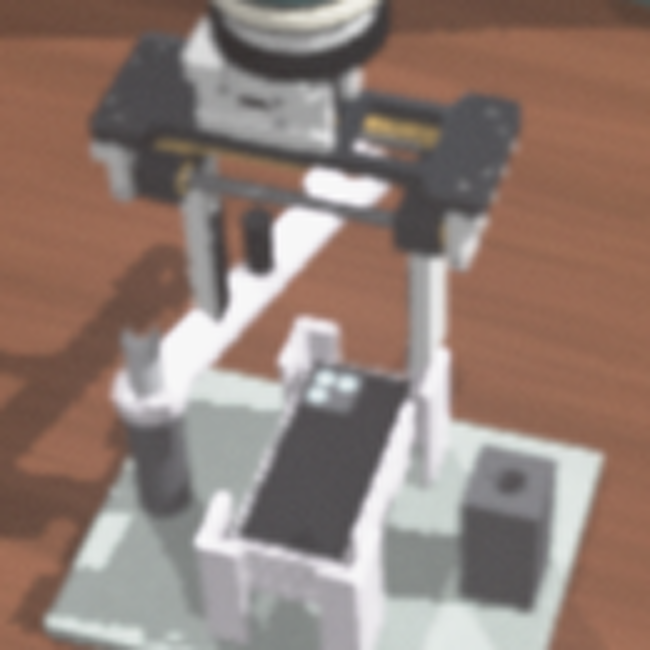

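The stack of three is in. Now the bar. Knob top is at crop (258,215), which I'll cross-check with the scene camera before moving over it.

```bash
python3 -m jog '[[[0,0,15.3],[-68,-97,-10],-1],[[0,0,15.3],[-68,-97,-10],-1],[[0,0,15.3],[-68,-97,-10],-1],[[0,0,15.3],[-68,-97,-10],-1],[[0,0,15.3],[-68,-97,-10],-1]]'; python3 -m jog '[[[0,0,0],[0,0,0],-1],[[0,0,0],[0,0,0],-1],[[0,0,0],[0,0,0],-1]]'
python3 - <<'E'
from h import *
print(cw(236,139,258,215,.14,"scene",5),cw(236,139,510,481,.09,"scene",5),cw(236,139,141,350,.144,"scene",5))
st(); go(526,-105,108,78)
E
```

```text
time: 24.75
tool_pos: [0.5263, -0.1048, 0.181]
ee_rot: [-3.137, -0.002, 1.362]
wrist_force: [-0.6, 0.2, 0.2]
width: 0.094
time: 25.05
tool_pos: [0.5266, -0.1045, 0.181]
ee_rot: [-3.137, -0.001, 1.363]
wrist_force: [0.5, -0.1, -0.1]
width: 0.0939
[ 0.52382166 -0.10669255  0.14      ] [0.61073931 0.06300364 0.09      ] [ 0.63549653 -0.12107975  0.144     ]
25.05 [ 526.6 -104.5  181. ] [-179.7   -0.    78.1] [ 0.5 -0.1 -0.1] 93.9
to (526, -105, 108, 78) turn [-0.3 -0.   0.1] shift [-0.7 -0.1 73. ]
```

```bash
python3 -m jog '[[[-0.3,0,0],[0,0,25],-1],[[-0.3,0,0],[0,0,50],-1],[[-0.3,0,0],[0,0,71],-1],[[-0.3,0,0],[0,0,71],-1],[[-0.3,0,0],[0,0,71],-1]]'; python3 -m jog '[[[0,0,0],[0,0,0],-1],[[0,0,0],[0,0,0],-1],[[0,0,0],[0,0,0],0],[[0,0,0],[0,0,0],0.4],[[0,0,0],[0,0,0],0.4]]'; python3 -m jog '[[[0,0,0],[0,0,0],1],[[0,0,0],[0,0,0],1],[[0,0,0],[0,0,0],1],[[0,0,0],[0,0,0],1],[[0,0,0],[0,0,0],1]]';python3 -m jog '[[[0,0,0],[0,0,0],1],[[0,0,0],[0,0,0],1],[[0,0,0],[0,0,0],1],[[0,0,0],[0,0,0],1],[[0,0,0],[0,0,0],1]]'
```

```text
time: 25.55
tool_pos: [0.5259, -0.1048, 0.1105]
ee_rot: [3.141, -0.001, 1.362]
wrist_force: [-0.3, 0.1, 0.2]
width: 0.0938
time: 26.05
tool_pos: [0.5259, -0.1052, 0.1108]
ee_rot: [3.14, -0.0, 1.362]
wrist_force: [0.7, -0.4, 0.0]
width: 0.0733
time: 26.55
tool_pos: [0.5257, -0.1051, 0.1104]
ee_rot: [3.141, -0.001, 1.362]
wrist_force: [-0.3, 0.7, -0.3]
width: 0.0336
time: 27.05
tool_pos: [0.5257, -0.1052, 0.1105]
ee_rot: [3.14, -0.0, 1.362]
wrist_force: [0.8, -0.9, -0.9]
width: 0.0172
```

Run:
```python
from h import *
P=np.array([625,-126.]);a0=168.2;y0=78.1;r=100
f=lambda k:(*(P+r*np.array([np.cos(np.radians(a0-7.4*k)),np.sin(np.radians(a0-7.4*k))])),110.5,y0-7.4*k)
for k in range(1,11):
    b=0 if k<=5 else 5
    print(k,end=" ");go(*np.round(f(k),1),f(b))
```

```text
1 to (np.float64(530.6), np.float64(-93.1), np.float64(110.5), np.float64(70.7)) turn [ 0.  -0.   7.4] shift [12.9  0.8  0. ]
2 to (np.float64(535.6), np.float64(-81.2), np.float64(110.5), np.float64(63.3)) turn [ 0.  -0.  14.8] shift [25.6  3.3  0. ]
3 to (np.float64(542.1), np.float64(-70.1), np.float64(110.5), np.float64(55.9)) turn [ 0.  -0.  22.2] shift [37.8  7.4  0. ]
4 to (np.float64(550.0), np.float64(-59.9), np.float64(110.5), np.float64(48.5)) turn [-0.  -0.  29.6] shift [49.4 13.   0. ]
5 to (np.float64(559.1), np.float64(-50.8), np.float64(110.5), np.float64(41.1)) turn [-0. -0. 37.] shift [60.2 20.   0. ]
6 to (np.float64(569.4), np.float64(-42.9), np.float64(110.5), np.float64(33.7)) turn [ 0.  -0.   7.4] shift [12.9  0.8  0. ]
7 to (np.float64(580.5), np.float64(-36.4), np.float64(110.5), np.float64(26.3)) turn [ 0.  -0.  14.8] shift [25.5  3.2  0. ]
8 to (np.float64(592.4), np.float64(-31.4), np.float64(110.5), np.float64(18.9)) turn [ 0.  -0.  22.2] shift [37.8  7.3  0. ]
9 to (np.float64(604.9), np.float64(-28.0), np.float64(110.5), np.float64(11.5)) turn [ 0.  -0.  29.6] shift [49.5 12.9  0. ]
10 to (np.float64(617.7), np.float64(-26.3), np.float64(110.5), np.float64(4.1)) turn [ 0. -0. 37.] shift [60.2 20.1  0. ]
```

```bash
python3 -m jog '[[[0,0,7.4],[12.9,0.8,0],1],[[0,0,14.8],[25.6,3.3,0],1],[[0,0,22.2],[37.8,7.4,0],1],[[0,0,29.6],[49.4,13,0],1],[[0,0,37],[60.2,20,0],1]]'; python3 -m jog '[[[0,0,7.4],[12.9,0.8,0],1],[[0,0,14.8],[25.6,3.3,0],1],[[0,0,22.2],[37.8,7.4,0],1],[[0,0,29.6],[49.4,13,0],1],[[0,0,37],[60.2,20,0],1]]';python3 -m jog '[[[0,0,0],[0,0,0],1],[[0,0,0],[0,0,0],1],[[0,0,0],[0,0,0],1]]'
python3 - <<'E'
from h import *
st(); go(618.2,-26,110,4)
p,d=eyes.snapshot("scene"); u,v=[int(v) for v in proj("scene",(.618,-.032,.08))]; crop("scene",p,u-65,v-60,130,100,6,"pics/j.png");print(u-65,v-60)
E
```

```text
time: 27.55
tool_pos: [0.558, -0.0507, 0.1105]
ee_rot: [3.14, -0.0, 0.71]
wrist_force: [0.4, -2.5, -0.5]
width: 0.0174
time: 28.05
tool_pos: [0.6164, -0.0266, 0.1105]
ee_rot: [3.14, -0.0, 0.065]
wrist_force: [-1.4, -4.3, -0.2]
width: 0.0173
time: 28.35
tool_pos: [0.6162, -0.0266, 0.1105]
ee_rot: [3.141, -0.002, 0.072]
wrist_force: [1.9, -2.8, -1.3]
width: 0.0172
28.35 [616.2 -26.6 110.5] [ 1.8e+02 -1.0e-01  4.1e+00] [ 1.9 -2.8 -1.3] 17.2
to (618.2, -26, 110, 4) turn [ 0.  -0.1  0.1] shift [ 2.  -0.5  0.5]
236 169
```

View pics/j.png

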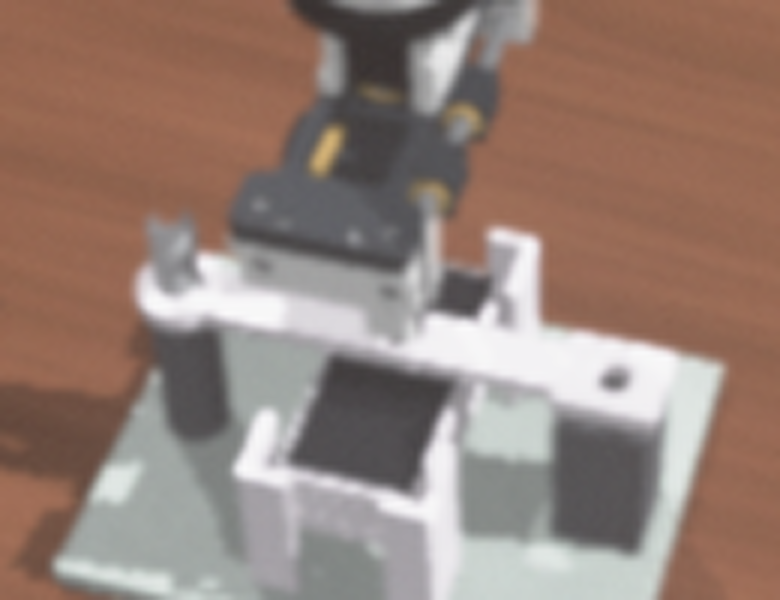

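The bar lies across the phones, and its end hole at (617,378) is over the column. I'll compare it with the lock hole in the same camera (613,397) using dark centroids.

Run:
```python
from h import *
def cen(f,x,y,r=24):
    g=cv2.imread(f,0).astype(float)[y-r:y+r,x-r:x+r]; b=np.median(g); w=np.clip(b-g-0.25*(b-g.min()),0,None)
    yy,xx=np.mgrid[y-r:y+r,x-r:x+r]; return (w*xx).sum()/w.sum(),(w*yy).sum()/w.sum()
for f in("d","e"): c=cen(f"pics/{f}.png",613,397); print("lock",c,cw(236,169,*c,.09,"scene"))
c=cen("pics/j.png",617,378); print("bar",c,cw(236,169,*c,.102,"scene"))
p,d=eyes.snapshot("top"); crop("top",p,275,90,133,100,6,"pics/k.png")
c=cen("pics/a.png",145,435); print("top lock",c,cw(275,90,*c,.09))
u,v=proj("top",(.6115,.0632,.102)); print((u-275)*6+2.5,(v-90)*6+2.5)
```

```text
lock (np.float64(613.3562291552329), np.float64(398.20969308059273)) [0.61102243 0.063644   0.09      ]
lock (np.float64(613.4188190349639), np.float64(398.24437339091435)) [0.61103118 0.06367413 0.09      ]
bar (np.float64(614.693381736945), np.float64(379.9710695336498)) [0.61107118 0.06390927 0.102     ]
top lock (np.float64(145.0537674919268), np.float64(436.32276641550055)) [0.61152461 0.06303032 0.09      ]
143.63489200592028 433.41755865954076
```

View pics/k.png

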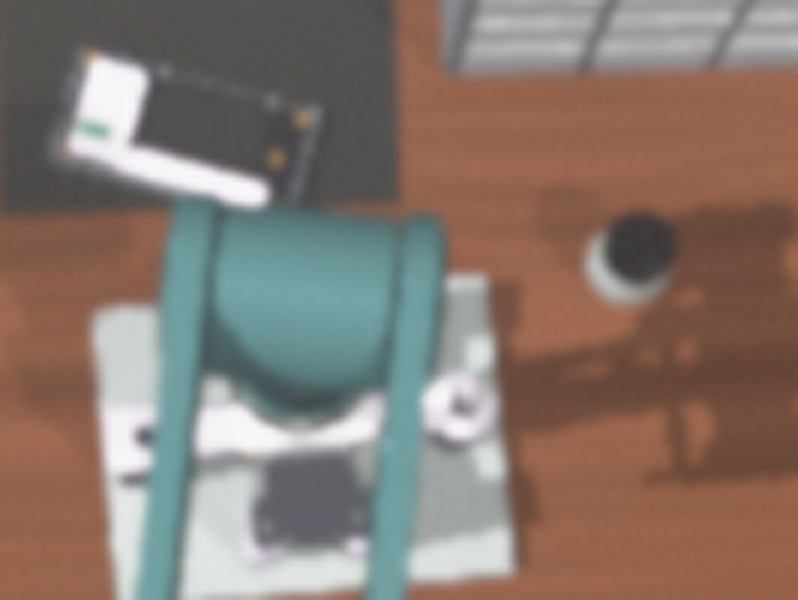

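The holes align within about 0.5 mm in the scene camera. I'll release the knob and go to the pin.

```bash
python3 -m jog '[[[0,0,0],[0,0,0],0.4],[[0,0,0],[0,0,0],0.4],[[0,0,0],[0,0,0],0.4],[[0,0,0],[0,0,0],0],[[0,0,0],[0,0,0],0]]'; python3 -m jog '[[[0,0,0],[0,0,0],0],[[0,0,0],[0,0,-30],0],[[0,0,0],[0,0,-60],0],[[0,0,0],[0,0,-90],0],[[0,0,0],[0,0,-90],0]]'; python3 -m jog '[[[0,0,0],[0,0,0],0],[[0,0,0],[0,0,0],0]]'
python3 - <<'E'
from h import *
st();go(498,460,180,4)
E
```

```text
time: 28.95
tool_pos: [0.6163, -0.0256, 0.1107]
ee_rot: [-3.141, -0.001, 0.07]
wrist_force: [0.1, -1.0, -0.1]
width: 0.0407
time: 29.45
tool_pos: [0.6187, -0.0262, 0.2067]
ee_rot: [3.14, -0.012, 0.07]
wrist_force: [0.6, -0.3, 1.1]
width: 0.0469
time: 29.65
tool_pos: [0.6154, -0.0259, 0.1987]
ee_rot: [-3.141, 0.002, 0.07]
wrist_force: [0.1, 0.0, -0.1]
width: 0.0473
29.65 [615.4 -25.9 198.7] [-1.8e+02  1.0e-01  4.0e+00] [ 0.1  0.  -0.1] 47.3
to (498, 460, 180, 4) turn [-0.   0.1  0. ] shift [ -83.1 -492.9   19.3]
```

```bash
python3 -m jog '[[[0,0,0],[-41,-246,10],-0.3],[[0,0,0],[-41,-246,10],-0.3],[[0,0,0],[-41,-246,10],-0.3],[[0,0,0],[-41,-246,10],-0.3],[[0,0,0],[-41,-246,10],-0.3]]';python3 -m jog '[[[0,0,0],[-42,-246,10],-0.3],[[0,0,0],[-42,-246,10],-0.3],[[0,0,0],[-42,-246,10],-0.3],[[0,0,0],[-42,-246,10],-0.3],[[0,0,0],[-42,-246,10],-0.3]]'; python3 -m jog '[[[0,0,0],[0,0,0],-0.3],[[0,0,0],[0,0,0],-0.3],[[0,0,0],[0,0,0],-0.3]]'
python3 - <<'E'
from h import *
st();go(498,460,67,4)
p,d=eyes.snapshot("scene"); u,v=[int(v) for v in proj("scene",(.498,.46,.08))]; crop("scene",p,u-50,v-60,100,100,6,"pics/l.png");print(u-50,v-60)
E
```

```text
time: 30.15
tool_pos: [0.5564, 0.218, 0.1881]
ee_rot: [3.141, 0.003, 0.07]
wrist_force: [0.1, 0.4, 0.1]
width: 0.0608
time: 30.65
tool_pos: [0.4974, 0.4603, 0.1779]
ee_rot: [3.14, 0.002, 0.07]
wrist_force: [0.5, 0.2, -0.0]
width: 0.0608
time: 30.95
tool_pos: [0.4991, 0.4577, 0.1793]
ee_rot: [3.14, 0.0, 0.069]
wrist_force: [0.1, -0.2, -0.4]
width: 0.0612
30.95 [499.1 457.7 179.3] [179.9   0.    4. ] [ 0.1 -0.2 -0.4] 61.2
to (498, 460, 67, 4) turn [ 0.1  0.  -0. ] shift [ -0.9  -2.6 112.3]
455 186
```

View pics/l.png

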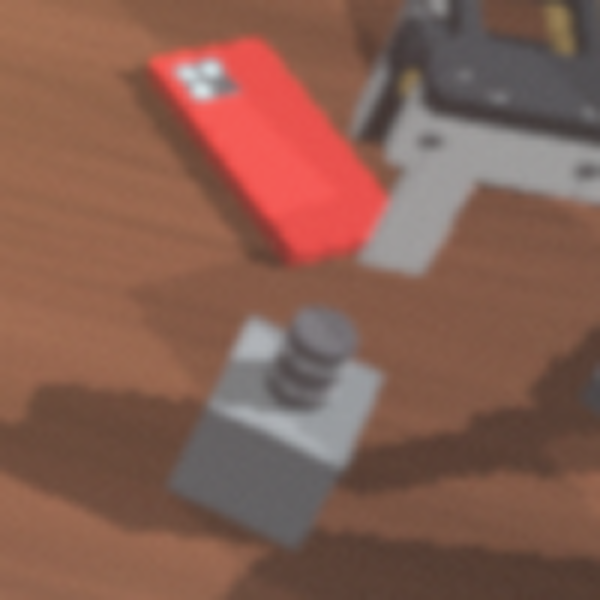

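The pin stands upright in the holder, with its head-top centre at crop (324,336).

```bash
python3 - <<'E'
from h import *
print(cw(455,186,324,336,.099,"scene"),cw(455,186,297,386,.06,"scene"))
E
python3 -m jog '[[[0,0,0],[-0.9,-2.3,30],-0.3],[[0,0,0],[-0.9,-2.3,60],-0.3],[[0,0,0],[-0.9,-2.3,90],-0.3],[[0,0,0],[-0.9,-2.3,105],-0.3],[[0,0,0],[-0.9,-2.3,112],-0.3]]';python3 -m jog '[[[0,0,0],[0,0,0],-0.3],[[0,0,0],[0,0,0],-0.3],[[0,0,0],[0,0,0],0.1],[[0,0,0],[0,0,0],0.1],[[0,0,0],[0,0,0],0.1]]';python3 -m jog '[[[0,0,0],[0,0,0],1],[[0,0,0],[0,0,0],1],[[0,0,0],[0,0,0],1],[[0,0,0],[0,0,0],1],[[0,0,0],[0,0,0],1]]';python3 -m jog '[[[0,0,0],[0,0,0],1],[[0,0,0],[0,0,0],1],[[0,0,0],[0,0,0],1]]'
```

```text
[0.49840009 0.46129511 0.099     ] [0.49343441 0.46233028 0.06      ]
time: 31.5
tool_pos: [0.4979, 0.4594, 0.0667]
ee_rot: [3.14, 0.001, 0.068]
wrist_force: [-0.3, 0.5, -0.3]
width: 0.0612
time: 32.0
tool_pos: [0.4984, 0.4617, 0.0696]
ee_rot: [-3.14, -0.003, 0.07]
wrist_force: [-0.6, 0.9, -0.1]
width: 0.0435
time: 32.5
tool_pos: [0.4978, 0.4613, 0.0686]
ee_rot: [-3.141, -0.001, 0.07]
wrist_force: [-1.2, -0.9, 1.6]
width: 0.0255
time: 32.8
tool_pos: [0.4979, 0.4613, 0.0686]
ee_rot: [-3.141, -0.001, 0.07]
wrist_force: [-0.9, 0.3, 0.6]
width: 0.0255
```

The pin is gripped with a width of 25.5 mm. I'll lift it straight out and carry it over.

```bash
python3 -m jog '[[[0,0,0],[0,0,-30],1],[[0,0,0],[0,0,-60],1],[[0,0,0],[0,0,-90],1],[[0,0,0],[0,0,-120],1],[[0,0,0],[0,0,-130],1]]';python3 -m jog '[[[0,0,0],[0,0,0],1],[[0,0,0],[0,0,0],1],[[0,0,0],[0,0,0],1]]'
python3 - <<'E'
from h import *
st();go(610.7,63.4,198,4)
E
```

```text
time: 33.3
tool_pos: [0.4994, 0.462, 0.2027]
ee_rot: [-3.138, -0.007, 0.07]
wrist_force: [-0.2, 0.5, -1.0]
width: 0.0254
time: 33.6
tool_pos: [0.4972, 0.4606, 0.1955]
ee_rot: [3.139, 0.003, 0.07]
wrist_force: [1.2, 0.6, -1.8]
width: 0.0254
33.6 [497.2 460.6 195.5] [179.9   0.2   4. ] [ 1.2  0.6 -1.8] 25.4
to (610.7, 63.4, 198, 4) turn [0.1 0.2 0. ] shift [ 85.5 404.1  -1.7]
```

```bash
python3 -m jog '[[[0,0.2,0],[48,230,-2],1],[[0,0.2,0],[48,230,-2],1],[[0,0.2,0],[48,230,-2],1],[[0,0.2,0],[48,230,-2],1],[[0,0.2,0],[48,230,-2],1]]';python3 -m jog '[[[0,0,0],[9,44,0],1],[[0,0,0],[18,87,0],1],[[0,0,0],[28,130,0],1],[[0,0,0],[37.5,174,0],1],[[0,0,0],[37.5,174,0],1]]';python3 -m jog '[[[0,0,0],[0,0,0],1],[[0,0,0],[0,0,0],1],[[0,0,0],[0,0,0],1],[[0,0,0],[0,0,0],1]]'
python3 - <<'E'
from h import *
st();go(610.7,63.4,170,4)
E
```

```text
time: 34.1
tool_pos: [0.5617, 0.2318, 0.1985]
ee_rot: [3.14, -0.002, 0.068]
wrist_force: [-0.2, 0.0, -1.8]
width: 0.0254
time: 34.6
tool_pos: [0.6118, 0.0584, 0.1981]
ee_rot: [3.139, -0.001, 0.063]
wrist_force: [0.1, 0.3, -2.4]
width: 0.0257
time: 35.0
tool_pos: [0.6112, 0.0656, 0.2007]
ee_rot: [-3.141, -0.005, 0.072]
wrist_force: [0.6, -0.9, -1.7]
width: 0.0257
35.0 [611.2  65.6 200.7] [-180.    -0.3    4.1] [ 0.6 -0.9 -1.7] 25.7
to (610.7, 63.4, 170, 4) turn [-0.  -0.3  0.1] shift [-0.8  2.2 30.7]
```

Lower to the tip just above the bar (TCP about 170), then look.

```bash
python3 -m jog '[[[0,-0.3,0],[-0.7,2.2,10],1],[[0,-0.3,0],[-0.7,2.2,20],1],[[0,-0.3,0],[-0.7,2.2,28],1],[[0,-0.3,0],[-0.7,2.2,28],1],[[0,-0.3,0],[-0.7,2.2,28],1]]';python3 -m jog '[[[0,0,0],[0,0,0],1],[[0,0,0],[0,0,0],1],[[0,0,0],[0,0,0],1],[[0,0,0],[0,0,0],1]]'
python3 - <<'E'
from h import *
st();go(610.7,63.4,166,4)
p,d=eyes.snapshot("scene"); u,v=[int(v) for v in proj("scene",(.611,.063,.1))]; crop("scene",p,u-35,v-45,70,60,10,"pics/m.png");print(u-35,v-45)
print([((a-(u-35))*10+4.5,(b-(v-45))*10+4.5) for a,b in [proj("scene",(.6107,.0634,.1065)),proj("scene",(.611,.0637,.102)),proj("scene",(.6107,.0634,.16))]])
E
```

```text
time: 35.5
tool_pos: [0.6108, 0.062, 0.1721]
ee_rot: [-3.141, 0.002, 0.07]
wrist_force: [0.6, -0.2, -0.9]
width: 0.0255
time: 35.9
tool_pos: [0.6112, 0.062, 0.1731]
ee_rot: [-3.141, -0.0, 0.07]
wrist_force: [-0.0, 0.5, -0.9]
width: 0.0255
35.9 [611.2  62.  173.1] [-180.   -0.    4.] [-0.   0.5 -0.9] 25.5
to (610.7, 63.4, 166, 4) turn [-0. -0.  0.] shift [-0.4 -1.5  7.1]
302 187
[(np.float64(363.80625652999254), np.float64(440.28375724932044)), (np.float64(364.10479936212664), np.float64(453.1852659759063)), (np.float64(369.737505562838), np.float64(295.37112950982373))]
```

View pics/m.png

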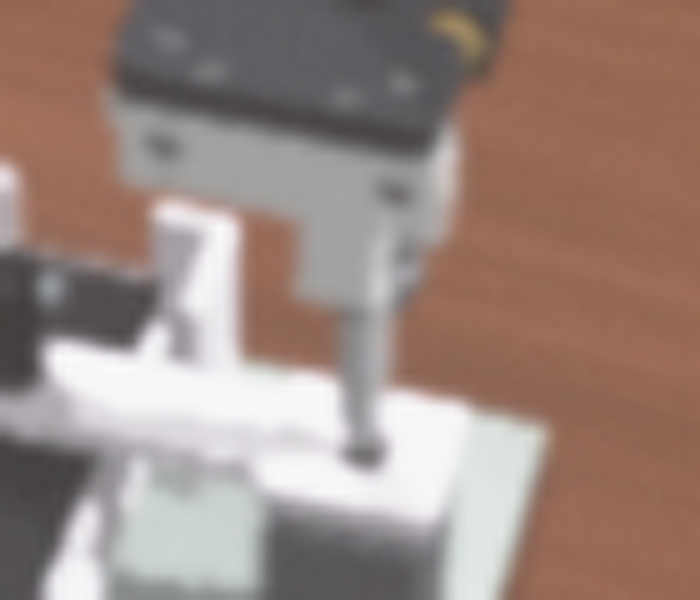

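The tip is right above the hole (hole about (363,452), tip about (360,437)). Next are the small y correction and a stepwise descent, watching the force.

```bash
python3 -m jog '[[[0,0,0],[-0.4,-1.2,0],1],[[0,0,0],[-0.4,-1.2,4],1],[[0,0,0],[-0.4,-1.2,8],1],[[0,0,0],[-0.4,-1.2,12],1],[[0,0,0],[-0.4,-1.2,12],1]]';python3 -m jog '[[[0,0,0],[0,0,3],1],[[0,0,0],[0,0,6],1],[[0,0,0],[0,0,6],1],[[0,0,0],[0,0,6],1]]'
```

```text
time: 36.45
tool_pos: [0.61, 0.0631, 0.1594]
ee_rot: [-3.141, 0.003, 0.07]
wrist_force: [0.0, -0.5, -1.7]
width: 0.0254
time: 36.85
tool_pos: [0.6106, 0.0632, 0.1547]
ee_rot: [-3.141, 0.001, 0.07]
wrist_force: [-0.0, -0.8, -1.0]
width: 0.0255
```

```bash
python3 -m jog '[[[0,0,0],[0,0,3],1],[[0,0,0],[0,0,6],1],[[0,0,0],[0,0,9],1],[[0,0,0],[0,0,12],1],[[0,0,0],[0,0,12],1]]'; python3 -m jog '[[[0,0,0],[0,0,0],1],[[0,0,0],[0,0,0],1]]'
```

```text
time: 37.35
tool_pos: [0.6102, 0.0631, 0.1419]
ee_rot: [-3.141, 0.002, 0.07]
wrist_force: [0.0, 0.7, -1.4]
width: 0.0254
time: 37.55
tool_pos: [0.6107, 0.0632, 0.1429]
ee_rot: [-3.141, 0.0, 0.07]
wrist_force: [0.4, -0.7, -0.6]
width: 0.0254
```

The pin has entered both holes without force. Down to the shoulder at TCP about 110.6.

```bash
python3 -m jog '[[[0,0,0],[0,0,8],1],[[0,0,0],[0,0,16],1],[[0,0,0],[0,0,24],1],[[0,0,0],[0,0,29],1],[[0,0,0],[0,0,29],1]]'; python3 -m jog '[[[0,0,0],[0,0,1],1],[[0,0,0],[0,0,2],1],[[0,0,0],[0,0,3],1],[[0,0,0],[0,0,3],1],[[0,0,0],[0,0,3],1]]'; python3 -m jog '[[[0,0,0],[0,0,1],1],[[0,0,0],[0,0,2],1],[[0,0,0],[0,0,2],1],[[0,0,0],[0,0,2],1]]'
```

```text
time: 38.05
tool_pos: [0.6098, 0.0631, 0.1121]
ee_rot: [-3.141, 0.003, 0.07]
wrist_force: [0.1, -0.2, -2.1]
width: 0.0253
time: 38.55
tool_pos: [0.6106, 0.0632, 0.1109]
ee_rot: [-3.141, 0.0, 0.07]
wrist_force: [-0.9, 1.2, -1.1]
width: 0.0256
time: 38.95
tool_pos: [0.6115, 0.0632, 0.1105]
ee_rot: [-3.141, -0.003, 0.07]
wrist_force: [-0.6, 1.2, 4.7]
width: 0.0255
```

Contact came at TCP 110.5, which matches the shoulder seating on the bar. I'll release and retreat, then check the collar.

```bash
python3 -m jog '[[[0,0,0],[0,0,0],0.3],[[0,0,0],[0,0,0],0.3],[[0,0,0],[0,0,0],0.3],[[0,0,0],[0,0,0],0],[[0,0,0],[0,0,0],0]]'; python3 -m jog '[[[0,0,0],[0,0,0],0],[[0,0,0],[0,0,-30],0],[[0,0,0],[0,0,-60],0],[[0,0,0],[0,0,-90],-0.6],[[0,0,0],[0,0,-95],-0.6]]'; python3 -m jog '[[[0,0,0],[0,0,0],-0.6],[[0,0,0],[0,0,0],-0.6]]'
python3 chk.py
python3 - <<'E'
from h import *
st();go(498.5,-463,190,4)
E
```

```text
time: 39.45
tool_pos: [0.6104, 0.0632, 0.1083]
ee_rot: [-3.141, 0.001, 0.07]
wrist_force: [0.4, 0.4, 0.5]
width: 0.0452
time: 39.95
tool_pos: [0.6127, 0.0632, 0.2088]
ee_rot: [3.141, -0.008, 0.07]
wrist_force: [0.3, 0.5, 0.2]
width: 0.0597
time: 40.15
tool_pos: [0.6098, 0.0631, 0.2016]
ee_rot: [-3.141, 0.004, 0.07]
wrist_force: [-0.2, 0.1, -0.4]
width: 0.0742
A 19 6.7 [ 600.  -295.4]
B 24 7.0 [ 435.8 -293.2]
pin 0 nan [nan nan]
collar 99 23.6 [ 499.  -463.4]
40.2 [609.6  63.1 201.1] [-180.     0.3    4. ] [ 0.  -0.3 -0.4] 74.9
to (498.5, -463, 190, 4) turn [-0.   0.3  0. ] shift [-147.6  517.1   11.6]
  return _methods._mean(a, axis=axis, dtype=dtype,
  ret = ret.dtype.type(ret / rcount)
h.py:21: RuntimeWarning: Mean of empty slice.
  return np.round(R[0],1),np.round(R[1],1),round(R[2],1),len(q),np.round(np.median(q[:,2])*1000,1),np.round(q[:,:2].mean(0)*1000,1)
  ret = um.true_divide(
```

```bash
python3 -m jog '[[[0,0.3,0],[-65,230,5],-0.6],[[0,0.3,0],[-65,230,5],-0.6],[[0,0.3,0],[-65,230,5],-0.6],[[0,0.3,0],[-65,230,5],-0.6],[[0,0.3,0],[-65,230,5],-0.6]]';python3 -m jog '[[[0,0,0],[-65,230,6],-0.7],[[0,0,0],[-65,230,6],-0.7],[[0,0,0],[-65,230,6],-0.7],[[0,0,0],[-65,230,6],-0.7],[[0,0,0],[-65,230,6],-0.7]]';python3 -m jog '[[[0,0,0],[-17.6,57,80],-0.7],[[0,0,0],[-17.6,57,80],-0.7],[[0,0,0],[-17.6,57,80],-0.7],[[0,0,0],[-17.6,57,80],-0.7]]';python3 -m jog '[[[0,0,0],[0,0,0],-0.7],[[0,0,0],[0,0,0],-0.7],[[0,0,0],[0,0,0],-0.7]]'
python3 - <<'E'
from h import *
st();go(499,-463,10,4)
p,d=eyes.snapshot("scene"); u,v=[int(v) for v in proj("scene",(.499,-.463,.025))]; crop("scene",p,u-40,v-40,80,60,8,"pics/n.png");print(u-40,v-40)
E
```

```text
time: 40.7
tool_pos: [0.5601, -0.173, 0.1962]
ee_rot: [-3.14, -0.001, 0.069]
wrist_force: [0.2, 0.5, -0.3]
width: 0.075
time: 41.2
tool_pos: [0.5113, -0.407, 0.1894]
ee_rot: [-3.139, -0.002, 0.068]
wrist_force: [1.1, 0.2, -1.1]
width: 0.0801
time: 41.6
tool_pos: [0.4986, -0.4617, 0.1087]
ee_rot: [-3.136, -0.001, 0.069]
wrist_force: [0.3, 0.0, 1.3]
width: 0.0797
time: 41.9
tool_pos: [0.5013, -0.4625, 0.1149]
ee_rot: [3.139, -0.007, 0.072]
wrist_force: [0.4, 0.0, 1.1]
width: 0.08
41.9 [ 501.3 -462.5  114.9] [179.8  -0.4   4.1] [0.4 0.  1.1] 80.0
to (499, -463, 10, 4) turn [ 0.2 -0.4  0.1] shift [ -3.1  -0.  104.8]
145 136
```

View pics/n.png

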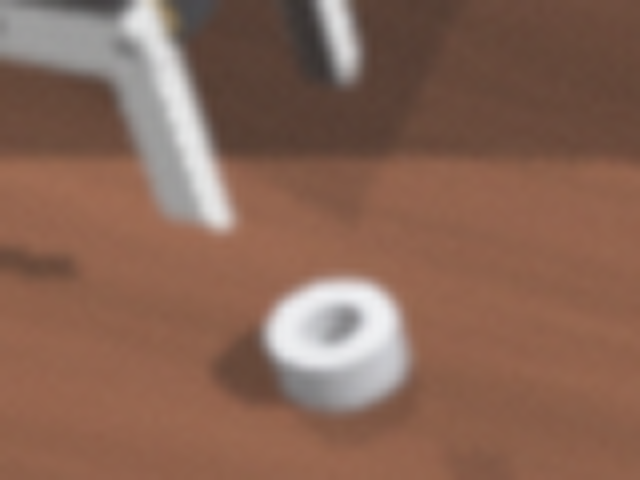

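The collar is undisturbed, with its top-face centre at crop (333,325). One view is left, which I'll keep for the end. From the knob grips and the pin hole, the pivot post sits at about (623.8,-126.1) in the robot's own frame.

```bash
python3 - <<'E'
from h import *
print(cw(145,136,333,325,.025,"scene",8))
E
python3 -m jog '[[[0,-0.4,0],[-2.5,0.5,30],-0.7],[[0,-0.4,0],[-2.5,0.5,60],-0.7],[[0,-0.4,0],[-2.5,0.5,85],-0.7],[[0,-0.4,0],[-2.5,0.5,102],-0.7],[[0,-0.4,0],[-2.5,0.5,102],-0.7]]';python3 -m jog '[[[0,0,0],[0,0,0],-0.7],[[0,0,0],[0,0,0],-0.7],[[0,0,0],[0,0,0],-0.7],[[0,0,0],[0,0,0],-0.7]]'
```

```text
[ 0.49745055 -0.46320759  0.025     ]
time: 42.45
tool_pos: [0.4969, -0.4617, 0.0074]
ee_rot: [-3.137, 0.006, 0.071]
wrist_force: [-0.1, 0.2, -0.2]
width: 0.0802
time: 42.85
tool_pos: [0.4986, -0.4641, 0.0118]
ee_rot: [3.14, 0.001, 0.07]
wrist_force: [-0.9, 0.1, -0.1]
width: 0.0798
```

```bash
python3 -m jog '[[[0,0,0],[0,-0.8,3.5],-0.7],[[0,0,0],[0,-0.8,3.5],-0.7],[[0,0,0],[0,-0.8,3.5],-0.3],[[0,0,0],[0,-0.8,3.5],1],[[0,0,0],[0,-0.8,3.5],1]]';python3 -m jog '[[[0,0,0],[0,0,0],1],[[0,0,0],[0,0,0],1],[[0,0,0],[0,0,0],1],[[0,0,0],[0,0,0],1],[[0,0,0],[0,0,0],1]]';python3 -m jog '[[[0,0,0],[0,0,0],1],[[0,0,0],[0,0,0],1],[[0,0,0],[0,0,0],1]]'; python3 -m jog '[[[0,0,0],[0,0,-40],1],[[0,0,0],[0,0,-80],1],[[0,0,0],[0,0,-120],1],[[0,0,0],[0,0,-160],1],[[0,0,0],[0,0,-170],1]]';python3 -m jog '[[[0,0,0],[0,0,0],1],[[0,0,0],[0,0,0],1],[[0,0,0],[0,0,0],1]]'
python3 - <<'E'
from h import *
st();go(624,-126,180,4)
E
```

```text
time: 43.35
tool_pos: [0.498, -0.4627, 0.0068]
ee_rot: [-3.141, 0.002, 0.07]
wrist_force: [0.2, 0.3, 0.8]
width: 0.0593
time: 43.85
tool_pos: [0.4979, -0.4627, 0.0068]
ee_rot: [-3.141, 0.002, 0.07]
wrist_force: [-0.4, 0.4, 0.2]
width: 0.0474
time: 44.15
tool_pos: [0.4979, -0.4627, 0.0068]
ee_rot: [-3.141, 0.002, 0.07]
wrist_force: [-1.0, 0.3, 0.1]
width: 0.0478
time: 44.65
tool_pos: [0.5001, -0.4644, 0.1833]
ee_rot: [3.134, -0.005, 0.07]
wrist_force: [0.7, 0.4, -0.1]
width: 0.0477
time: 44.95
tool_pos: [0.4973, -0.4616, 0.1726]
ee_rot: [-3.136, 0.006, 0.07]
wrist_force: [-1.2, 0.1, -2.0]
width: 0.0474
44.95 [ 497.3 -461.6  172.6] [-179.7    0.4    4. ] [-1.2  0.1 -2. ] 47.4
to (624, -126, 180, 4) turn [-0.3  0.4  0. ] shift [ 149.9 -325.9   -6.6]
```

```bash
python3 -m jog '[[[-0.3,0.4,0],[80,-174,-6],1],[[-0.3,0.4,0],[80,-174,-6],1],[[-0.3,0.4,0],[80,-174,-6],1],[[-0.3,0.4,0],[80,-174,-6],1],[[-0.3,0.4,0],[80,-174,-6],1]]';python3 -m jog '[[[0,0,0],[20,-44,0],1],[[0,0,0],[40,-87,0],1],[[0,0,0],[56,-122,0],1],[[0,0,0],[70,-152,0],1],[[0,0,0],[70,-152,0],1]]';python3 -m jog '[[[0,0,0],[0,0,0],1],[[0,0,0],[0,0,0],1],[[0,0,0],[0,0,0],1],[[0,0,0],[0,0,0],1],[[0,0,0],[0,0,0],1]]'
python3 - <<'E'
from h import *
st();go(623.9,-125.6,160,4)
E
```

```text
time: 45.45
tool_pos: [0.5671, -0.2776, 0.1804]
ee_rot: [3.141, -0.003, 0.077]
wrist_force: [0.2, -0.7, -1.5]
width: 0.0473
time: 45.95
tool_pos: [0.6254, -0.1231, 0.1795]
ee_rot: [3.139, -0.001, 0.075]
wrist_force: [0.3, -0.5, -1.4]
width: 0.0476
time: 46.45
tool_pos: [0.6249, -0.1279, 0.1823]
ee_rot: [3.136, -0.005, 0.069]
wrist_force: [-0.3, -0.4, -1.4]
width: 0.0479
46.45 [ 624.9 -127.9  182.3] [179.7  -0.3   3.9] [-0.3 -0.4 -1.4] 47.9
to (623.9, -125.6, 160, 4) turn [ 0.3 -0.3 -0.1] shift [-0.9 -2.5 22.2]
```

```bash
python3 -m jog '[[[0.3,-0.3,0],[-0.9,-2.4,0],1],[[0.3,-0.3,0],[-0.9,-2.4,8],1],[[0.3,-0.3,0],[-0.9,-2.4,16],1],[[0.3,-0.3,0],[-0.9,-2.4,20],1],[[0.3,-0.3,0],[-0.9,-2.4,20],1]]';python3 -m jog '[[[0,0,0],[0,0,0],1],[[0,0,0],[0,0,0],1],[[0,0,0],[0,0,0],1],[[0,0,0],[0,0,0],1],[[0,0,0],[0,0,0],1]]'
python3 - <<'E'
from h import *
st();go(623.9,-125.6,147,4)
E
```

```text
time: 46.95
tool_pos: [0.6234, -0.1245, 0.1604]
ee_rot: [-3.14, 0.003, 0.07]
wrist_force: [-0.1, -0.2, -1.5]
width: 0.0475
time: 47.45
tool_pos: [0.6243, -0.1248, 0.1624]
ee_rot: [-3.142, 0.0, 0.07]
wrist_force: [0.5, 0.2, -0.8]
width: 0.0475
47.45 [ 624.3 -124.8  162.4] [-180.    0.    4.] [ 0.5  0.2 -0.8] 47.5
to (623.9, -125.6, 147, 4) turn [-0.  0.  0.] shift [-0.4  0.8 15.4]
```

```bash
python3 -m jog '[[[0,0,0],[-0.4,0.8,4],1],[[0,0,0],[-0.4,0.8,8],1],[[0,0,0],[-0.4,0.8,12],1],[[0,0,0],[-0.4,0.8,16],1],[[0,0,0],[-0.4,0.8,20],1]]';python3 -m jog '[[[0,0,0],[0,0,0],1],[[0,0,0],[0,0,0],1],[[0,0,0],[0,0,0],1]]'
```

```text
time: 47.95
tool_pos: [0.6237, -0.1255, 0.1416]
ee_rot: [-3.141, 0.001, 0.07]
wrist_force: [-1.0, 0.5, -1.5]
width: 0.0477
time: 48.25
tool_pos: [0.624, -0.1256, 0.1425]
ee_rot: [3.142, 0.0, 0.07]
wrist_force: [-0.3, -0.0, -0.4]
width: 0.048
```

The collar is past the taper without contact force, so it goes down onto the bar (TCP about 109).

```bash
python3 -m jog '[[[0,0,0],[0,0,7],1],[[0,0,0],[0,0,14],1],[[0,0,0],[0,0,21],1],[[0,0,0],[0,0,28],1],[[0,0,0],[0,0,31],1]]';python3 -m jog '[[[0,0,0],[0,0,1],1],[[0,0,0],[0,0,2],1],[[0,0,0],[0,0,3],1],[[0,0,0],[0,0,3],1]]';python3 -m jog '[[[0,0,0],[0,0,1],1],[[0,0,0],[0,0,1.5],1],[[0,0,0],[0,0,1.5],1]]'
```

```text
time: 48.75
tool_pos: [0.6231, -0.1254, 0.1095]
ee_rot: [-3.141, 0.003, 0.07]
wrist_force: [0.3, -0.3, -1.2]
width: 0.0476
time: 49.15
tool_pos: [0.6241, -0.1257, 0.1088]
ee_rot: [3.141, -0.0, 0.07]
wrist_force: [-0.4, 0.5, 0.5]
width: 0.0476
time: 49.45
tool_pos: [0.6241, -0.1257, 0.1087]
ee_rot: [3.141, -0.001, 0.07]
wrist_force: [-1.7, -0.1, 5.2]
width: 0.0474
```

Seated on the bar, with contact at 5 N. I'll release, retreat well clear and take the last look.

```bash
python3 -m jog '[[[0,0,0],[0,0,0],0],[[0,0,0],[0,0,0],-0.4],[[0,0,0],[0,0,0],-0.4],[[0,0,0],[0,0,0],-0.4],[[0,0,0],[0,0,0],-0.4]]'; python3 -m jog '[[[0,0,0],[0,0,0],-0.4],[[0,0,0],[0,0,-30],-0.4],[[0,0,0],[0,0,-65],-0.4],[[0,0,0],[0,0,-100],-0.4],[[0,0,0],[0,0,-130],-0.4]]'; python3 -m jog '[[[0,0,0],[-150,100,-20],-0.4],[[0,0,0],[-150,100,-20],-0.4],[[0,0,0],[-150,100,-20],-0.4],[[0,0,0],[-150,100,-20],-0.4],[[0,0,0],[-150,100,-20],-0.4]]'; python3 -m jog '[[[0,0,0],[-80,130,0],-0.4],[[0,0,0],[-80,130,0],-0.4],[[0,0,0],[-80,130,0],-0.4],[[0,0,0],[-80,130,0],-0.4],[[0,0,0],[-80,130,0],-0.4]]'
python3 - <<'E'
from h import *
st()
p,d=eyes.snapshot("scene"); a=cv2.resize(p[150:290,210:400,::-1],None,fx=4,fy=4,interpolation=cv2.INTER_CUBIC)
cv2.imwrite("pics/z.png",a)
c=cloud("scene",d);q=c[d>0]
for n,x,y,r in [("pin head",.611,.063,.01),("collar/post",.624,-.126,.022),("knob",.617,-.026,.006)]:
    m=np.hypot(q[:,0]-x,q[:,1]-y)<r; print(n,np.round(np.percentile(q[m,2]*1000,[50,80,95,99]),1))
E
```

```text
time: 49.95
tool_pos: [0.6237, -0.1256, 0.1062]
ee_rot: [-3.141, 0.001, 0.07]
wrist_force: [-0.2, -0.1, -0.3]
width: 0.0656
time: 50.45
tool_pos: [0.6241, -0.1256, 0.2387]
ee_rot: [3.141, -0.001, 0.07]
wrist_force: [0.7, -0.5, 0.0]
width: 0.0661
time: 50.95
tool_pos: [0.479, -0.2382, 0.2582]
ee_rot: [3.139, -0.001, 0.065]
wrist_force: [-0.3, -0.2, 0.8]
width: 0.0656
time: 51.45
tool_pos: [0.4107, -0.3716, 0.256]
ee_rot: [-3.14, 0.001, 0.068]
wrist_force: [0.6, 0.2, 0.3]
width: 0.0659
51.45 [ 410.7 -371.6  256. ] [-179.9    0.     3.9] [0.6 0.2 0.3] 65.9
pin head [142.4 143.4 144.1 144.9]
collar/post [ 76.1 127.5 138.4 142.6]
knob [139.  141.2 141.8 142.4]
```

View pics/z.png

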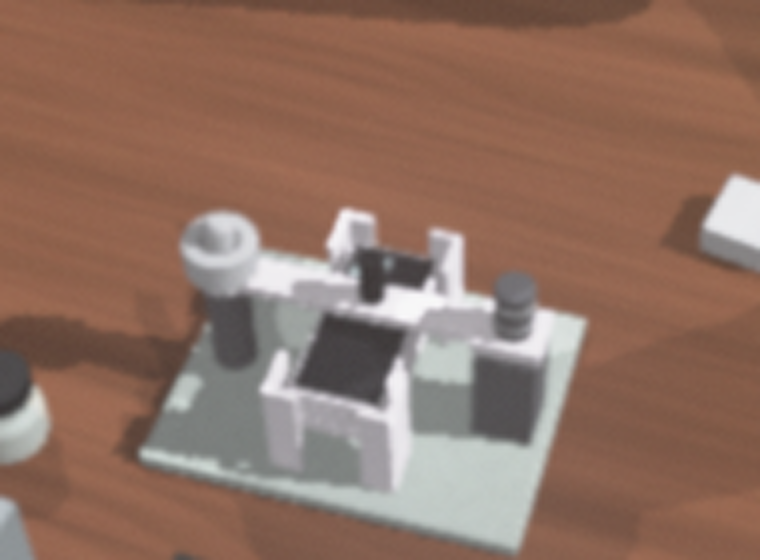

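The picture shows the pin head resting on the bar at (515,305), with its top measured at 142 mm. The collar is around the post on the bar at (220,250), top about 127 mm, and the phones are flat under the bar at (350,355). I'll hand it in.

```bash
python3 -c "
from bench import close_job
print(close_job())"
```

```text
the job is handed in; nothing more can be done
None
```

The job is done and handed in at about 51 s of robot time. All three finished phones are stacked flat between the corner angles. The bar is swung over them, the pin is pushed home, and the collar is on the pivot post. I left the open phone on the black mat alone because it is not finished, along with the red and yellow dummies.

- **Phone B:** the first grasp closed just above the phone because I used a height reading before the arm had settled. A second try took it cleanly.
- **Bar:** before pinning, the scene camera put its hole within about 0.5 mm of the lock hole. The knob position in the gripper was about 2 mm off the camera estimate. The pin still went in with no noticeable force.
- **Pin:** contact came at about 5 N with the shoulder on the bar. The last depth reading puts the head top at 142 mm, as expected for fully home.
- **Collar:** it slid down without force and met the bar at about 5 N. Its top reads about 127 mm, as expected when resting on the bar.
- **Not checked:** the platform's sink was not measured. I did not re-measure the other bench items at the end, but I noticed no contact with any of them.

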